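Put the tag pack away and latch the tag box

ROBOT

A 7-joint arm with a two-finger parallel gripper is mounted at the origin on the work surface; the furniture and walls round the work are solid. World frame = base frame: x ahead of the robot, y to its left, z up, the work surface at z = 0. Lengths are in m, angles in rad, forces in N, time in s.
With the tool pointing down it reaches from about 0.425 to 0.95 m from the base axis. Payload 4.7 kg.
Tool frame: the origin (TCP) lies midway between the tips of the shut fingers; the grasp point (between the pads) lies 19 mm behind it (manip.tcp_to_grasp is the distance from the TCP to the grasp point, in m); z points along the fingers, y is the line along which they close (so a half turn about z gives the same grasp; the last joint's range is limited). The gripper opens to 87 mm and grips with 3 to 60 N. Pads are 19 mm wide; open, the fingers measure 117 mm over their backs; the gripper's body (75 mm by 190 mm) begins 51 mm behind the grasp point.
Start: joints at [1.314, 0.469, -0.049, 1.532, 0.024, 1.141, -0.082], TCP at [0.152, -0.658, 0.223] pointing down, gripper open.
Joint ranges: [-2.59, 2.59], [-0.33, 1.99], [-1.39, 1.29], [0.1, 2.45], [-1.04, 4.18], [0.21, 1.99], [-2.66, 2.66]. Speed limits (rad/s): [2.57, 2.57, 3.14, 3.14, 3.14, 3.14, 3.14].

INTERFACE

Orientations are given as [roll, pitch, yaw] about the fixed x, y, z axes, in that order (R = Rz(yaw) Ry(pitch) Rx(roll)).
In Python, from bench import manip gives the robot as it stands.
- The arm moves only by the shell command python3 drive.py 'ROWS' [OPENING]. ROWS is a JSON list of rows, 1 to 5 of them, each written [[dx, dy, dz], [rx, ry, rz]]: dx, dy, dz in units of 20 mm, then a rotation vector rx, ry, rz in units of 0.05 rad; each row is the pose to reach, as a shift and turn from the pose commanded when the command began, along the tool's axes at that moment; what a row does not reach only later rows make up. A row lasts 1/10 s, in which the tool goes at most 0.05 m and 0.15 rad, less where a joint would pass 70% of its speed; a pose out of reach is approached as far as the arm can. OPENING is the finger opening in m, set as the command begins (- or left out keeps the last). The fingers move at their own pace and stop on an object; the grip force is fixed at half the most. Time passes only in rows, so rows that do not move let the fingers close. It prints the time, the measured TCP pose, the force, the opening and the grip force at its end. Input that does not fit is refused with a message, and nothing moves.
- manip.state(): the state, without advancing time (a new reading comes with each control period).
- manip.snapshot(name): name is "scene" or "top" or "wrist"; returns the picture (400x640x3 uint8, red, green, blue); there is no depth.
- manip.camera_info(name): a dict with "K" (3x3 intrinsics, pixels), "eye" and "rotation" of the camera in the world; the wrist camera has in their place "hand_eye" (4x4, takes a point from camera to tool coordinates, whose origin is the TCP and whose axes are the flange's). Camera axes: x right, y down, z forward; pixel columns grow to the right and rows downward; lengths in m; the calibration is good to about 2 mm. A picture is of the moment at which its call begins: read the wrist's pose just before it. camera_info takes no time and is no camera call.
- manip.finish_job(): hands the job in; it is judged then, once.
The state is a dict: "time_s": time; "joints": joint angles; "joint_velocities": joint speeds; "tau": joint torques, N m; "tcp_pos": TCP position; "orientation": TCP orientation; "wrist_force": force on the tool from outside, world axes, zero at the start; "ft_torque": the same for the moment, N m; "width": finger opening in m; "finger_force": force on a finger pad.
Only numpy, scipy, OpenCV 4.12 (cv2) and the standard library are available. Lean on these libraries where they do the work, as an engineer would, in place of code of your own. Each camera call takes 0.05 s, during which the arm holds its last target. There are 200 camera calls.

TASK

Put the loose pack of pick-up tags away in the steel tag box, standing on its end, broad face to broad face with the pack already filed there, then slide the lid fully shut with its catch bar dropped home between the bumps. The lid only travels while the catch bar is held lifted over the bumps. The bay has no room for fingers at the pack's narrow edges, so first stand the pack on its end on the counter and let go of it, then take it by its two broad faces to file it; lower it in, do not drop it, and leave the other things on the counter where they are.

Things in the scene. Friction and masses are not known exactly. Their poses are not given: they have to be found in the camera images.
- tag_box: Grey sheet-steel box fixed to the counter, foot 104 x 262 mm, 119 mm high to its rails. Origin: centre of its underside; z up, y along its length, front at -x. Its -y half is the bay, under a flat sliding steel lid; its +y half is a closed drawer housing (the drawer is fixed) over which the lid slides open. Walls rise to z = 110 mm.
- tag_bay (a point): Middle of the free part of the bay's floor, 10 mm above the counter, at y = -52.5 mm of the box; axes as the box's. Free space: 56 mm in x, 91 mm in y, between the partition at +y and a 15 mm thick tag pack, fixed, filed on end at the -y end wall, 103 mm high over the counter. The bay is 100 mm deep below the wall tops.
- notch (a point): Point between the four square steel bumps on the two aluminium rails, at the height of the rails' top (118.5 mm over the counter), where the middle of the catch bar's underside lies when the lid is shut and the bar is down. Axes as the box's. The rails run along y, x = +-31 to +-46 mm; bumps are 7 mm high, 10 mm long, their centres 12 mm to +y and -y of here.
- tag_lid (a joint): Travel of the lid along the box's +y, in m: 0 fully shut, 0.117 fully open (bay quite clear, lid stays where it is left). Sliding friction 1.2 N, damping 4 N s/m. It leaves 0 only with the catch bar lifted by over 7 mm; the bar is past the bumps above 0.022. Coming back it must be lifted over them again and drops home only below 0.002.
- tag_catch (a joint): Lift of the catch bar above its rest on the rails, in m: 0 down, 0.016 at its upper stop. A spring presses it down with 1.2 N at 0, 0.1 N more per mm, besides its weight of 0.6 N; let go, it drops by itself (onto the bumps if it is over them).
- catch_grip (a point): Top centre of the black grip on the catch bar, 157 mm over the counter when down; rides with lid and bar; axes as the box's. The grip: 32 mm long in x, 14 mm thick in y, 30 mm high, its topmost 4 mm a lip 18 mm thick. Fingers go to its +y and -y sides. Below it, the flat bar: 92 mm in x, 10 mm in y, top 30 mm below this point, on two lid posts at x = +-24 mm. Lid's top: 41.5 mm below.
- tag_pack: The loose pack of buff card pick-up tags tied with string, a flat block 46 mm (its x) by 92 mm (its y) by 22 mm (its z), 0.05 kg. Origin: centre of its lower broad face; at the start it lies flat on the counter, z up.
- tag_pack_mid (a point): The centre of that loose pack (11 mm above its origin along its z).
- pin_tin: Bystander: round tin of pins, 60 mm diameter, 23 mm high, loose. Origin under its centre.
- green_spool: Bystander: wooden thread spool, 38 mm diameter, 50 mm high, upright, loose. Origin under its centre.
- small_spool: Bystander: wooden thread spool, 30 mm diameter, 36 mm high, upright, loose. Origin under its centre.
- bobbin: Bystander: steel bobbin, 21 mm diameter, 11 mm high, loose. Origin under its centre.
- chalk: Bystander: flat tailor's chalk, 40 x 46 x 9 mm, loose. Origin under its centre.
- thimble: Bystander: steel thimble, 18 mm diameter, 22 mm high, loose. Origin under its centre.

How it is judged:
On the way, in this order (a step that is already met when the one before it is completed fails the run):
1. the loose pack stands on its end on the counter, let go (angle between the y axis of tag_pack and the z axis of tag_box, either way round below 0.15 rad and height (world z) of tag_pack_mid between 0.042 and 0.05 m and contact force between tag_pack and the fingers below 0.05 N and linear speed of tag_pack below 0.03 m/s), for 0.2 s.
2. the loose pack stands on its end on the bay's floor, let go (angle between the y axis of tag_pack and the z axis of tag_box, either way round below 0.15 rad and angle between the z axis of tag_pack and the y axis of tag_box, either way round below 0.5 rad and x of tag_pack_mid in the frame of tag_bay between -0.01 and 0.01 m and y of tag_pack_mid in the frame of tag_bay between -0.045 and 0.045 m and z of tag_pack_mid in the frame of tag_bay between 0.042 and 0.05 m and contact force between tag_pack and the fingers below 0.05 N), for 0.2 s.
At the end, for the whole second after the job is handed in: The loose pack stands in the bay on one short end (its long axis within 0.15 rad of vertical, its foot on the floor, its broad faces within 0.5 rad of parallel with the filed pack's), released and at rest; the lid is shut to within 4 mm and the catch bar is down to within 3 mm, behind its bumps (all of step 2 and value of joint tag_lid below 0.004 m and value of joint tag_catch below 0.003 m and linear speed of tag_pack below 0.02 m/s); the robot touches nothing.
It fails at once if a bystander is pushed more than 20 mm from its place (distance of any of pin_tin, green_spool, small_spool, bobbin, chalk, thimble from where it was at the start of the episode above 0.02 m).
It fails at once if the pack is dropped or thrown (faster than 0.45 m/s with no finger on it) (contact force between tag_pack and the fingers below 0.05 N and linear speed of tag_pack above 0.45 m/s).
It also fails if it takes over 72 s, if anything falls off the work surface, if the arm or the gripper's body presses on something with over 40 N, if the wrist force passes 120 N, or if a joint passes its speed limit or range.

## Working session

There is one attempt and no reset: what is moved stays moved. The work goes in short steps, Python scripts to look and compute and a shell command to move; the robot and the scene stay as the last step left them, time stands still between calls to the robot, and variables do not carry over. Pictures are saved under pics/ and viewed, at most 15 in all, crops included, and the job is handed in when it is done.

```bash
ls; mkdir -p pics; python3 - <<'E'
from bench import manip
import cv2
print(manip.state())
for n in("scene","top"):
    cv2.imwrite(f"pics/{n}0.png",manip.snapshot(n)[:,:,::-1]); print(manip.camera_info(n))
print(manip.camera_info("wrist"))
E
```

```text
bench.py
drive.py
pics
{'time_s': 0.0, 'joints': array([ 1.31408571,  0.46945134, -0.04855681,  1.53369555,  0.02410912,
        1.14098029, -0.08227754]), 'joint_velocities': array([ 0.00224707,  0.00065132,  0.00103988,  0.00024774, -0.00143118,
        0.00152072,  0.00182976]), 'tau': array([-4.09073627e-04, -5.07980597e+01, -8.09778878e-02, -2.36158490e+01,
       -6.13615802e-02,  3.78984539e-02,  1.85958224e-04]), 'tcp_pos': array([ 0.15229584, -0.65698263,  0.22149195]), 'orientation': array([-3.13964624e+00,  9.64324372e-05,  2.27834620e-01]), 'wrist_force': array([ 0.11172579, -0.14540211,  0.29782767]), 'ft_torque': array([ 0.03339942, -0.06694133, -0.03606861]), 'finger_force': 0.0, 'width': 0.08675730877658719}
{'K': array([[412.81818659,   0.        , 325.87989075],
       [  0.        , 412.81818659, 198.33265672],
       [  0.        ,   0.        ,   1.        ]]), 'eye': array([-0.06477044, -0.46599439,  0.54255525]), 'rotation': array([-2.09246786, -0.01776256, -0.96849464])}
{'K': array([[370.10153942,   0.        , 328.10391355],
       [  0.        , 370.10153942, 202.08060262],
       [  0.        ,   0.        ,   1.        ]]), 'eye': array([ 0.4391234 , -0.01148664,  1.0107491 ]), 'rotation': array([-2.97939808, -0.01270954, -1.55434576])}
{'K': array([[284.46087115,   0.        , 323.90114172],
       [  0.        , 284.46087115, 202.56833234],
       [  0.        ,   0.        ,   1.        ]]), 'hand_eye': array([[ 2.09311543e-04, -9.54847947e-01, -2.97094859e-01,
         8.14976694e-02],
       [ 9.99998643e-01,  6.85350189e-04, -1.49815437e-03,
         1.77057391e-04],
       [ 1.63412364e-03, -2.97094142e-01,  9.54846794e-01,
        -1.61333586e-01],
       [ 0.00000000e+00,  0.00000000e+00,  0.00000000e+00,
         1.00000000e+00]])}
```
View pics/scene0.png

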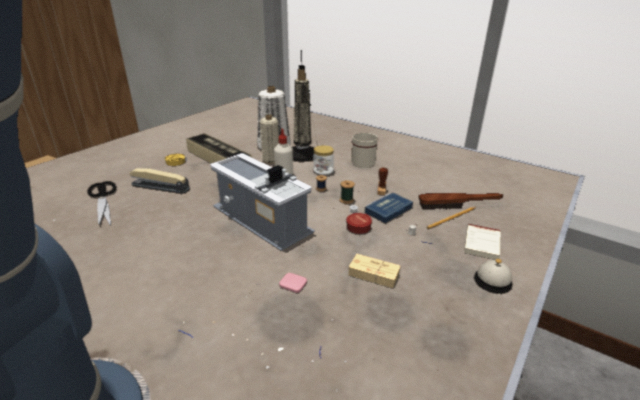

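View pics/top0.png

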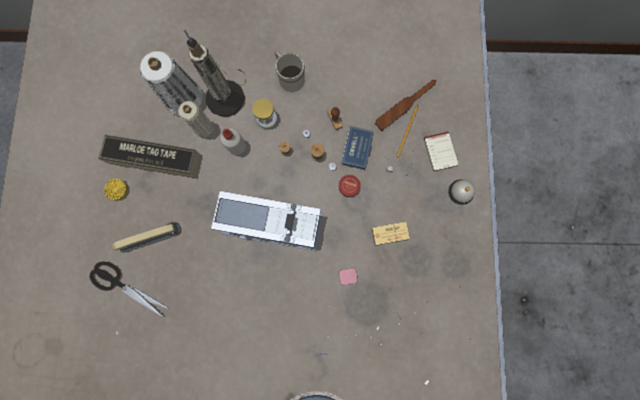

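The scene picture shows the grey box around (262,200), the buff pack at (375,270), and pink chalk at (292,283) between them. In the top picture the box spans (212,193)–(320,247), its grip is at about (291,222), the pack at (391,233), the chalk at (348,276) and the red tin at (349,186).

```bash
cat > h.py <<'E'
import numpy as np, cv2
from scipy.spatial.transform import Rotation as R
from bench import manip
def cam(n,st=None):
    c=manip.camera_info(n)
    if n!="wrist": return c["K"],R.from_euler("xyz",c["rotation"]).as_matrix(),np.array(c["eye"])
    st=st or manip.state(); T=np.eye(4); T[:3,:3]=R.from_euler("xyz",st["orientation"]).as_matrix(); T[:3,3]=st["tcp_pos"]
    T=T@c["hand_eye"]; return c["K"],T[:3,:3],T[:3,3]
def ray(C,px):
    K,Rm,e=C; d=Rm@np.linalg.solve(K,[px[0],px[1],1.]); return e,d/np.linalg.norm(d)
def onz(C,px,z):
    e,d=ray(C,px); return e+d*(z-e[2])/d[2]
def tri(obs):
    A=np.zeros((3,3));b=np.zeros(3)
    for C,p in obs:
        e,d=ray(C,p);M=np.eye(3)-np.outer(d,d);A+=M;b+=M@e
    return np.linalg.solve(A,b)
def proj(C,P):
    K,Rm,e=C; q=K@Rm.T@(np.array(P)-e); return q[:2]/q[2]
def togo(P,rpy=None):
    """shift + rotvec in tool axes from measured pose to TCP target P, rpy"""
    s=manip.state(); Rt=R.from_euler("xyz",s["orientation"])
    d=Rt.inv().apply(np.array(P)-s["tcp_pos"]); r=np.zeros(3)
    if rpy is not None: r=(Rt.inv()*R.from_euler("xyz",rpy)).as_rotvec()
    return np.round(np.r_[d,r],4)
E
python3 - <<'E'
from h import *
a=cv2.imread("pics/top0.png");b=cv2.imread("pics/scene0.png")
for n,i,(x0,y0,x1,y1) in(("top",a,(365,215,420,255)),("scene",b,(340,250,410,295))):
    hsv=cv2.cvtColor(i,cv2.COLOR_BGR2HSV)[y0:y1,x0:x1]
    m=((hsv[...,1]>75)&(hsv[...,2]>110)).astype(np.uint8)
    m=cv2.morphologyEx(cv2.morphologyEx(m,cv2.MORPH_CLOSE,np.ones((5,5))),cv2.MORPH_OPEN,np.ones((3,3)))
    r=cv2.minAreaRect(cv2.findNonZero(m)+np.array([x0,y0])); print(n,r,[onz(cam(n),p,.022)[:2].round(4) for p in cv2.boxPoints(r)],onz(cam(n),r[0],.022))
c=cv2.resize(a[180:260,200:360],(800,400),interpolation=2)
d=cv2.resize(b[145:250,200:330],(495,400),interpolation=2)
e=cv2.resize(b[245:300,335:415],(305,210),interpolation=2)
o=np.zeros((600,800,3),np.uint8); o[:,:]=0
o[:300,:600]=cv2.resize(a[180:260,200:360],(600,300),interpolation=2)
o[300:600,:371]=cv2.resize(d,(371,300)); o[300:510,400:705]=e
cv2.imwrite("pics/comb.png",o)
E
```

```text
top ((390.3243408203125, 232.94595336914062), (17.09749412536621, 34.52378845214844), 80.53767395019531) [array([ 0.5346, -0.1399]), array([ 0.5516, -0.2317]), array([ 0.5064, -0.2385]), array([ 0.4898, -0.1473])] [ 0.5204974  -0.18929074  0.022     ]
scene ((373.38336181640625, 269.9016418457031), (49.008636474609375, 23.327119827270508), 16.189208984375) [array([ 0.4694, -0.1583]), array([ 0.5371, -0.1318]), array([ 0.5538, -0.2307]), array([ 0.4876, -0.2493])] [ 0.51090402 -0.1938872   0.022     ]
```

View pics/comb.png

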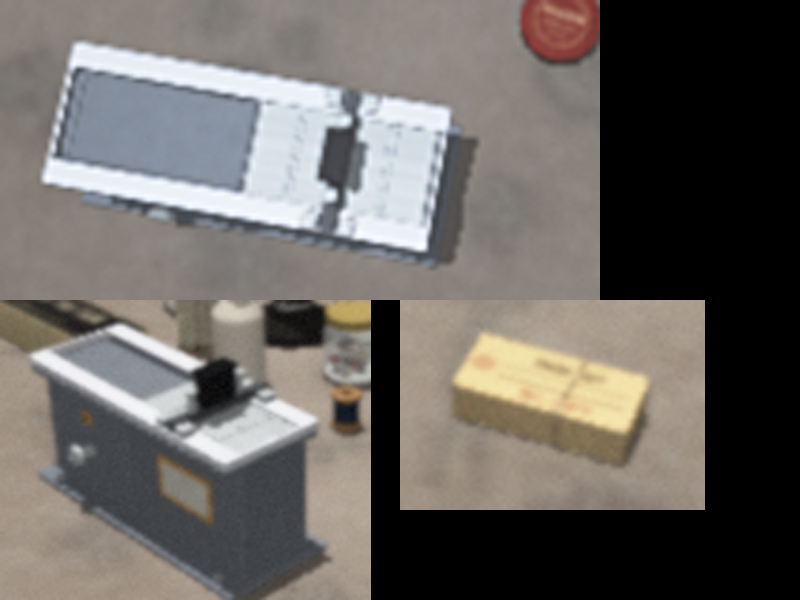

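```bash
python3 - <<'E'
from h import *
C=cam("top");S=cam("scene")
q=[np.array(p)/3.75+[200,180] for p in((78,42),(42,183),(430,250),(450,105))]
w=np.array([onz(C,p,.119) for p in q]);print(w.round(4),w.mean(0))
print([np.linalg.norm(w[i]-w[i-1]).round(4) for i in range(4)])
yv=(w[0]+w[1]-w[2]-w[3]);print("box +y dir",np.degrees(np.arctan2(yv[1],yv[0])))
# scene rails corners: scale 371/130=2.854 x , 300/105=2.857
f=lambda p:np.array([p[0]/2.854+200,(p[1]-300)/2.857+145])
ws=np.array([onz(S,f(p),.119) for p in((32,356),(122,324),(317,422),(222,466))]);print(ws.round(4),ws.mean(0))
tp=np.array([tri([(C,a),(S,b)]) for a,b in zip([q[1],q[0],q[3],q[2]],[f(p) for p in((32,356),(122,324),(317,422),(222,466))])]);print("tri",tp.round(4))
for n,p in(("chalk",(348,276)),("tin",(349,186)),("bob?",(333,167)),("th?",(390,169)),("sp1",(285,148)),("sp2",(318,151)),("w",(307,133))):print(n,onz(C,p,.015).round(3))
# pack top corners scene comp scale 305/80=3.8125
g=lambda p:np.array([(p[0]-400)/3.8125+335,(p[1]-300)/3.818+245])
for p in((485,334),(455,392),(632,438),(648,380)):print("pack",onz(S,g(p),.022).round(4))
E
```

```text
[[ 0.6073  0.2423  0.119 ]
 [ 0.5149  0.2595  0.119 ]
 [ 0.4765  0.01    0.119 ]
 [ 0.5703 -0.0009  0.119 ]] [0.54225356 0.12769689 0.119     ]
[np.float64(0.246), np.float64(0.0939), np.float64(0.2525), np.float64(0.0944)]
box +y dir 81.28923327852449
[[ 0.5181  0.2559  0.119 ]
 [ 0.61    0.2428  0.119 ]
 [ 0.5658 -0.0029  0.119 ]
 [ 0.4737  0.0124  0.119 ]] [0.54187719 0.12705532 0.119     ]
tri [[ 5.166e-01  2.578e-01  1.191e-01]
 [ 6.076e-01  2.414e-01  1.202e-01]
 [ 5.702e-01 -4.000e-04  1.163e-01]
 [ 4.753e-01  1.130e-02  1.188e-01]]
chalk [ 0.405 -0.077  0.015]
tin [ 0.648 -0.078  0.015]
bob? [ 0.701 -0.033  0.015]
th? [ 0.698 -0.192  0.015]
sp1 [0.753 0.101 0.015]
sp2 [0.746 0.009 0.015]
w [0.798 0.041 0.015]
pack [ 0.5363 -0.1424  0.022 ]
pack [ 0.4856 -0.1546  0.022 ]
pack [ 0.5069 -0.2442  0.022 ]
pack [ 0.5525 -0.231   0.022 ]
```

```bash
python3 - <<'E'
from h import *
C=cam("top");g=onz(C,np.array([338,154])/3.75+[200,180],.157);print("grip",g)
B=np.array([.542,.1275]);a=np.radians(81.1);yb=np.array([np.cos(a),np.sin(a)]);xb=np.array([yb[1],-yb[0]])
print("box xy",(g[:2]-B)@xb,(g[:2]-B)@yb)
print(togo([.53,.068,.3],[np.pi,0,np.radians(-8.9)]))
E
```

```text
grip [0.5328314  0.06712962 0.157     ]
box xy 0.0002817180783662313 -0.06106198906004047
[ 5.317e-01 -6.211e-01 -7.740e-02 -1.700e-03  4.000e-04  3.832e-01]
```

Careful with the scale: shifts go in units of 20 mm and turns go in units of 0.05 rad. That gives: -0.175 m is -8.75, 0.15 m is 7.5.

```bash
python3 drive.py '[[[1.5,-1.75,-1],[0,0,0]],[[3,-3.5,-2],[0,0,0]],[[4.5,-5.25,-3],[0,0,0]],[[6,-7,-3.75],[0,0,0]],[[7.5,-8.75,-3.85],[0,0,0]]]'
python3 drive.py '[[[1.5,-1.75,0],[0,0,0]],[[3,-3.5,0],[0,0,0]],[[4.5,-5.25,0],[0,0,0]],[[6,-7,0],[0,0,0]],[[7.5,-8.75,0],[0,0,0]]]'
python3 drive.py '[[[1.5,-1.75,0],[0,0,0]],[[3,-3.5,0],[0,0,0]],[[4.5,-5.25,0],[0,0,0]],[[6,-7,0],[0,0,0]],[[7.5,-8.75,0],[0,0,0]]]'
python3 drive.py '[[[1.5,-1.75,0],[0,0,2.6]],[[3,-3.5,0],[0,0,5.2]],[[4.1,-4.8,0],[0,0,7.66]],[[4.1,-4.8,0],[0,0,7.66]],[[4.1,-4.8,0],[0,0,7.66]]]'
python3 - <<'E'
from h import *
import json
s=manip.state();im=manip.snapshot("wrist")[:,:,::-1]
cv2.imwrite("pics/w1.png",im);np.save("w1.npy",s,allow_pickle=True)
print(s["joints"],s["tcp_pos"],s["orientation"],s["time_s"])
print([proj(cam("wrist",s),p).round(1) for p in([.533,.067,.157],[.52,-.19,.022])])
import itertools
D=[(np.array([1.31408571,.46945134,-.04855681,1.53369555,.02410912,1.14098029,-.08227754]),[-3.13964624,9.6e-5,.22783462]),(s["joints"],s["orientation"])]
for sg in itertools.product((1,-1),repeat=4):
    rs=[]
    for q,o in D:
        M=R.from_euler("ZYZYZYZ",[sg[0]*q[0],q[1],sg[1]*q[2],q[3],sg[2]*q[4],q[5],sg[3]*q[6]])
        rs.append(M.inv()*R.from_euler("xyz",o))
    print(sg,(rs[0].inv()*rs[1]).magnitude().round(4),rs[0].as_rotvec().round(3))
E
```

```text
time_s: 0.6
tcp_pos: [0.2603, -0.4521, 0.3014]
orientation: [3.138, -0.001, 0.228]
wrist_force: [0.9, -0.5, 0.2]
width: 0.0872
finger_force: 0.0
time_s: 1.1
tcp_pos: [0.3659, -0.247, 0.2994]
orientation: [3.141, 0.0, 0.228]
wrist_force: [0.9, -0.5, 0.0]
width: 0.0871
finger_force: 0.0
time_s: 1.6
tcp_pos: [0.4725, -0.0429, 0.2995]
orientation: [3.141, 0.0, 0.227]
wrist_force: [0.6, -0.7, 0.6]
width: 0.0873
finger_force: 0.0
time_s: 2.1
tcp_pos: [0.5302, 0.0683, 0.2989]
orientation: [3.141, 0.001, -0.152]
wrist_force: [0.2, -1.6, -0.0]
width: 0.087
finger_force: 0.0
[ 0.31156932  0.23290321 -0.61840385  1.73584235  0.14267035  1.21962173
 -2.06615233] [0.53017072 0.0682856  0.29888452] [ 3.14122773e+00  1.45550403e-03 -1.51818993e-01] 2.1
[array([324.7, 188.6]), array([492.6, 149.8])]Traceback (most recent call last):
  File "<stdin>", line 12, in <module>
  File "scipy/spatial/transform/_rotation.pyx", line 1413, in scipy.spatial.transform._rotation.Rotation.from_euler
ValueError: Expected axis specification to be a non-empty string of upto 3 characters, got ZYZYZYZ
```

View pics/w1.png

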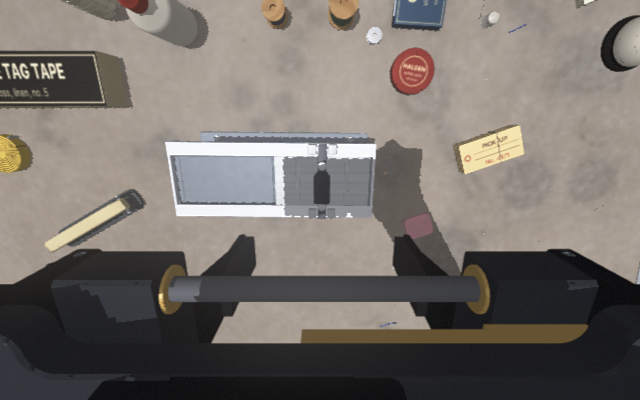

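The wrist picture shows the box with its rail corners at about (166,142), (376,142), (374,217) and (177,216). The grip is at (322,187), the pack at (490,149), and the chalk at (418,225).

```bash
cat >> h.py <<'E'
import itertools
def chain(q,sg):
    M=R.identity()
    for k,(i,ax) in enumerate(zip(range(7),"zyzyzyz")):
        s={0:sg[0],2:sg[1],4:sg[2],6:sg[3]}.get(i,1); M=M*R.from_euler(ax,s*q[i])
    return M
E
python3 - <<'E'
from h import *
s=np.load("w1.npy",allow_pickle=True).item();W=cam("wrist",s);C=cam("top")
w=np.array([onz(W,p,.119) for p in((166,142),(177,216),(374,217),(376,142))]);print(w.round(4),w.mean(0))
yv=(w[0]+w[1]-w[2]-w[3]);print(np.degrees(np.arctan2(yv[1],yv[0])))
print("grip",onz(W,(322,187.5),.157),"tri",tri([(W,(322,187.5)),(C,np.array([338,154])/3.75+[200,180])]))
im=cv2.imread("pics/w1.png");hsv=cv2.cvtColor(im,cv2.COLOR_BGR2HSV)[115:185,445:535]
m=((hsv[...,1]>60)&(hsv[...,2]>130)).astype(np.uint8);m=cv2.morphologyEx(m,cv2.MORPH_CLOSE,np.ones((5,5)))
r=cv2.minAreaRect(cv2.findNonZero(m)+np.array([445,115]));print(r,[onz(W,p,.022).round(4)[:2] for p in cv2.boxPoints(r)],onz(W,r[0],.022))
c=cv2.resize(im[120:235,160:300+90],(800,400),interpolation=2);d=cv2.resize(im[105:255,390:540],(200,200))
D=[(np.array([1.31408571,.46945134,-.04855681,1.53369555,.02410912,1.14098029,-.08227754]),[-3.13964624,9.6e-5,.22783462]),(s["joints"],s["orientation"])]
for sg in itertools.product((1,-1),repeat=4):
    rs=[chain(q,sg).inv()*R.from_euler("xyz",o) for q,o in D]
    print(sg,(rs[0].inv()*rs[1]).magnitude().round(4),rs[0].as_rotvec().round(3))
E
```

```text
[[6.074e-01 2.449e-01 1.190e-01]
 [5.159e-01 2.602e-01 1.190e-01]
 [4.767e-01 1.190e-02 1.190e-01]
 [5.701e-01 2.000e-04 1.190e-01]] [0.54250745 0.12930438 0.119     ]
81.17426571228403
grip [0.53462859 0.06976999 0.157     ] tri [0.53333256 0.06885609 0.15117789]
((489.545654296875, 148.57882690429688), (31.783058166503906, 70.94464111328125), 71.2413558959961) [array([ 0.5369, -0.1273]), array([ 0.5555, -0.2263]), array([ 0.508 , -0.2439]), array([ 0.4877, -0.1422])] [ 0.52252192 -0.18539651  0.022     ]Traceback (most recent call last):
  File "<stdin>", line 13, in <module>
AttributeError: 'float' object has no attribute 'round'
```

Converted, 0.173 m is 8.65, 0.16 m is 8.

```bash
python3 drive.py '[[[0.1,0,2.25],[0,0,0]],[[0.15,0,4.5],[0,0,0]],[[0.15,0,6.5],[0,0,0]],[[0.15,0,8],[0,0,0]],[[0.15,0,8.65],[0,0,0]]]' 0.06
python3 drive.py '[[[0,0,0],[0,0,0]],[[0,0,0],[0,0,0]],[[0,0,0],[0,0,0]],[[0,0,0],[0,0,0]],[[0,0,0],[0,0,0]]]' 0.0
python3 - <<'E'
from h import *
s=manip.state();print(s["joints"])
D=[(np.array([1.31408571,.46945134,-.04855681,1.53369555,.02410912,1.14098029,-.08227754]),[-3.13964624,9.6e-5,.22783462]),(np.load("w1.npy",allow_pickle=True).item()["joints"],np.load("w1.npy",allow_pickle=True).item()["orientation"])]
for sg in itertools.product((1,-1),repeat=4):
    rs=[chain(q,sg).inv()*R.from_euler("xyz",o) for q,o in D]
    print(sg,(rs[0].inv()*rs[1]).magnitude(),rs[0].as_rotvec())
E
```

```text
time_s: 2.65
tcp_pos: [0.5312, 0.0642, 0.1237]
orientation: [3.139, 0.005, -0.158]
wrist_force: [0.7, -0.2, -0.5]
width: 0.0616
finger_force: 0.0
time_s: 3.15
tcp_pos: [0.5341, 0.0672, 0.1276]
orientation: [-3.141, -0.002, -0.155]
wrist_force: [-0.0, -0.4, -0.1]
width: 0.0281
finger_force: 0.0
[ 0.24670784  0.41387446 -0.56872293  1.93315395  0.28747808  0.87269254
 -2.19616425]
(1, 1, 1, 1) 0.7593179929542235 [ 0.00316559 -0.00316489 -2.02646363]
(1, 1, 1, -1) 3.0747437818253682 [ 0.00298688 -0.00352297 -2.1910184 ]
(1, 1, -1, 1) 0.8775919535360338 [-0.02067701 -0.04948802 -2.005899  ]
(1, 1, -1, -1) 3.1245739980884264 [-0.02545021 -0.04911891 -2.17041009]
(1, -1, 1, 1) 1.894037052291233 [ 0.02920149  0.04144138 -1.93949576]
(1, -1, 1, -1) 2.0901890261094773 [ 0.03349267  0.04007891 -2.10401179]
(1, -1, -1, 1) 1.962717539397561 [ 0.00322483 -0.0030194  -1.91966082]
(1, -1, -1, -1) 2.0050353175222586 [ 0.00305452 -0.00337219 -2.0842156 ]
(-1, 1, 1, 1) 2.76434005196602 [ 6.32926880e-05 -6.33148988e-05  1.62854858e+00]
(-1, 1, 1, -1) 1.2034100844016868 [ 5.66098827e-05 -6.68092837e-05  1.46399351e+00]
(-1, 1, -1, 1) 2.8409840467455947 [-0.03654681  0.03283278  1.64835523]
(-1, 1, -1, -1) 1.151271450017317 [-0.03297738  0.03493353  1.48383391]
(-1, -1, 1, 1) 2.40756471846706 [ 0.03514552 -0.03514557  1.71495079]
(-1, -1, 1, -1) 0.2986857641505416 [ 0.03139315 -0.03703613  1.55043037]
(-1, -1, -1, 1) 2.31543573450967 [-3.73422311e-07  3.14078588e-07  1.73535141e+00]
(-1, -1, -1, -1) 4.2898415477271915e-07 [-3.38208917e-07  3.35630081e-07  1.57079633e+00]
```

Converted, -0.0115 m is -0.575, -0.006 m is -0.3.

```bash
python3 drive.py '[[[0,0,0],[0,0,0]],[[0,0,0],[0,0,0]],[[0,0,0],[0,0,0]],[[0,0,0],[0,0,0]]]' 0.0
python3 drive.py '[[[0,0,-0.3],[0,0,0]],[[0,0,-0.575],[0,0,0]],[[0,0,-0.575],[0,0,0]],[[0,0,-0.575],[0,0,0]]]' 0.0
```

```text
time_s: 3.55
tcp_pos: [0.5344, 0.0702, 0.1274]
orientation: [-3.137, -0.002, -0.153]
wrist_force: [1.9, 6.4, 0.2]
width: 0.0158
finger_force: 29.8
time_s: 3.95
tcp_pos: [0.5343, 0.0702, 0.1386]
orientation: [-3.137, -0.002, -0.153]
wrist_force: [2.9, 6.2, -3.0]
width: 0.0157
finger_force: 30.0
```

```bash
python3 drive.py '[[[0,-1.25,0],[0,0,0]],[[0,-2.5,0],[0,0,0]],[[0,-4,0],[0,0,0]],[[0,-5.25,0],[0,0,0]],[[0,-6.2,0],[0,0,0]]]'
python3 drive.py '[[[0,0,0],[0,0,0]],[[0,0,0],[0,0,0]]]'
```

```text
time_s: 4.45
tcp_pos: [0.5531, 0.1875, 0.1375]
orientation: [3.135, -0.001, -0.154]
wrist_force: [-1.8, -35.4, -0.4]
width: 0.0157
finger_force: 30.0
time_s: 4.65
tcp_pos: [0.5531, 0.1861, 0.1368]
orientation: [3.136, 0.0, -0.157]
wrist_force: [2.0, -5.4, -2.6]
width: 0.0158
finger_force: 29.9
```

```bash
python3 drive.py '[[[0,0,0.4],[0,0,0]],[[0,0,0.525],[0,0,0]],[[0,0,0.525],[0,0,0]]]' 
python3 drive.py '[[[0,0,0],[0,0,0]],[[0,0,0],[0,0,0]],[[0,0,0],[0,0,0]]]' 0.05
python3 drive.py '[[[0,0,-1],[0,0,0]],[[0,0,-3],[0,0,0]],[[0,0,-5],[0,0,0]],[[0,0,-7],[0,0,0]],[[0,0,-8],[0,0,0]]]' 0.087
python3 - <<'E'
from h import *
s=manip.state();im=manip.snapshot("wrist")[:,:,::-1];cv2.imwrite("pics/w2.png",im);np.save("w2.npy",s,allow_pickle=True)
from scipy.optimize import least_squares
S=[np.load("w1.npy",allow_pickle=True).item(),s]
S.append(dict(joints=np.array([1.31408571,.46945134,-.04855681,1.53369555,.02410912,1.14098029,-.08227754]),tcp_pos=np.array([.15229584,-.65698263,.22149195])))
S.append(dict(joints=np.array([.24670784,.41387446,-.56872293,1.93315395,.28747808,.87269254,-2.19616425]),tcp_pos=np.array([.5341,.0672,.1276])))
def fk(q,p):
    M=R.identity();o=np.array([0,0,p[0]])
    for i,ax in enumerate("zyzyzyz"):
        M=M*R.from_euler(ax,-q[i] if ax=="z" else q[i])
        if i==2:o=o+M.apply([p[4],0,p[1]])
        if i==4:o=o+M.apply([p[5],0,p[2]])
        if i==6:o=o+M.apply([0,0,p[3]])
    return o
r=least_squares(lambda p:np.concatenate([fk(x["joints"],p)-x["tcp_pos"] for x in S]+[1e-3*(p-[.33,.5,.5,.35,0,0])]),[.33,.5,.5,.35,0,0])
print(r.x,r.fun.round(4))
E
```

```text
time_s: 4.95
tcp_pos: [0.5531, 0.1861, 0.1275]
orientation: [3.136, -0.0, -0.157]
wrist_force: [0.9, -5.6, 2.8]
width: 0.0155
finger_force: 29.6
time_s: 5.25
tcp_pos: [0.5525, 0.1903, 0.1276]
orientation: [-3.141, 0.0, -0.155]
wrist_force: [0.1, 0.2, 0.4]
width: 0.0321
finger_force: 0.0
time_s: 5.75
tcp_pos: [0.5535, 0.1914, 0.2916]
orientation: [-3.138, -0.005, -0.154]
wrist_force: [0.3, 0.9, -0.9]
width: 0.0719
finger_force: 0.0
[ 0.20024097  0.70818821  0.46893555  0.39372723 -0.04362544  0.0469983 ] [-0.0168  0.0109 -0.0012 -0.0017  0.0055 -0.0015  0.0409 -0.002  -0.0026
 -0.0015 -0.0023  0.0053 -0.0001  0.0002 -0.      0.     -0.      0.    ]
```

View pics/w2.png

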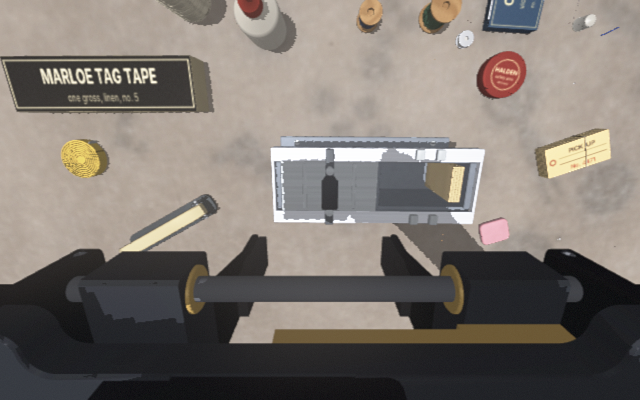

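The lid is fully open, with the grip at (330,190). The bay is clear, the filed pack sits at about (445,185), and the bumps are at (421,155), (440,155), (414,219) and (431,219).

Converted, 0.2 m is 10, 0.16 m is 8, -0.7 rad is -14.

```bash
python3 drive.py '[[[0.5,2,0],[0,0,-2.8]],[[1,4,0],[0,0,-5.6]],[[1,6,0],[0,0,-8.4]],[[1,8,0],[0,0,-11.2]],[[1,10,0],[0,0,-14]]]' 0.087
python3 - <<'E'
from h import *
s=np.load("w2.npy",allow_pickle=True).item();W=cam("wrist",s)
n=np.array([onz(W,p,.1255) for p in((421,155),(440,155),(414,219),(431,219))]);print("notch",n.mean(0),n.round(4)[:,:2])
w=np.array([onz(W,p,.119) for p in((272,149),(275,222),(473,224),(485,150))]);print(w.round(4),w.mean(0))
print("filed pack z.103 faces", [onz(W,p,.103).round(4) for p in((448,185),(464,185))])
print(togo([.5215,-.2,.2],[np.pi,0,1.752]))
E
```

```text
time_s: 6.3
tcp_pos: [0.5408, -0.012, 0.2869]
orientation: [-3.141, 0.0, 0.552]
wrist_force: [0.9, -0.6, 1.0]
width: 0.0865
finger_force: 0.0
notch [0.53381619 0.07264204 0.1255    ] [[0.5739 0.0768]
 [0.5706 0.0553]
 [0.497  0.0895]
 [0.4938 0.069 ]]
[[0.6061 0.2454 0.119 ]
 [0.5166 0.2603 0.119 ]
 [0.4764 0.0151 0.119 ]
 [0.5672 0.0012 0.119 ]] [0.54157556 0.13049855 0.119     ]
filed pack z.103 faces [array([0.5269, 0.0383, 0.103 ]), array([0.5238, 0.0184, 0.103 ])]
[-1.1500e-01  1.5000e-01  8.6800e-02 -7.0000e-04 -1.0000e-04 -1.2002e+00]
```

Converted, -0.015 m is -0.75, 0.105 m is 5.25, -0.15 rad is -3.

```bash
python3 drive.py '[[[-0.75,1,0.5],[0,0,-3]],[[-1.5,2,1],[0,0,-6]],[[-2.25,3,1.5],[0,0,-9]],[[-3,4,2],[0,0,-12]],[[-4,5.25,2.75],[0,0,-15]]]'
python3 -c "
from h import *
print(togo([.5215,-.2,.2],[np.pi,0,1.752]))"
```

```text
time_s: 6.8
tcp_pos: [0.5279, -0.1417, 0.2324]
orientation: [3.14, -0.001, 1.304]
wrist_force: [0.4, 0.5, 0.1]
width: 0.0868
finger_force: 0.0
[-0.058   0.0092  0.0323  0.0016 -0.0007 -0.4481]
```

Careful with the scale: shifts go in units of 20 mm and turns go in units of 0.05 rad. That gives: -0.058 m is -2.9, 0.032 m is 1.6, -0.448 rad is -8.96.

```bash
python3 drive.py '[[[-1.5,0.25,0.75],[0,0,-3]],[[-2.9,0.45,1.6],[0,0,-6]],[[-2.9,0.45,1.6],[0,0,-8.96]],[[-2.9,0.45,1.6],[0,0,-8.96]],[[-2.9,0.45,1.6],[0,0,-8.96]]]'
python3 - <<'E'
from h import *
s=manip.state();im=manip.snapshot("wrist")[:,:,::-1];cv2.imwrite("pics/w3.png",im);np.save("w3.npy",s,allow_pickle=True);print(s["joints"])
W=cam("wrist",s);print([proj(W,p).round() for p in((.5364,-.142,.022),(.4867,-.15,.022),(.507,-.242,.022),(.5525,-.231,.022))])
E
```

```text
time_s: 7.3
tcp_pos: [0.5206, -0.1996, 0.2005]
orientation: [3.141, -0.001, 1.741]
wrist_force: [0.0, 0.7, 0.5]
width: 0.0873
finger_force: 0.0
[ 0.92555679  0.41608394 -0.82293024  1.80727973  0.34380873  1.06790419
  0.14672353]
[array([346., 139.]), array([303., 139.]), array([308., 215.]), array([345., 213.])]
```

View pics/w3.png

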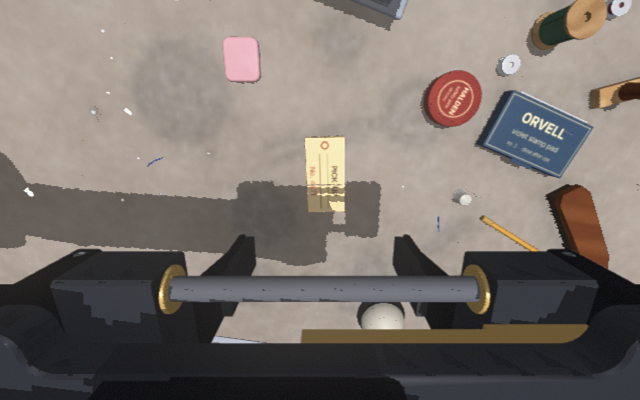

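```bash
python3 - <<'E'
from h import *
s=np.load("w3.npy",allow_pickle=True).item();W=cam("wrist",s)
w=np.array([onz(W,p,.022) for p in((306,137),(344,137),(345,213),(308,213))]);print(w.round(4),w.mean(0))
v=w[0]+w[1]-w[2]-w[3];a=np.arctan2(v[1],v[0]);print(a)
T=cam("top");print("h check",tri([(W,(325.7,174)),(T,(390.3,232.9)),(cam("scene"),(376,267))]))
c=w.mean(0)[:2]*.6+np.array([.5205,-.190])*.4;a=1.752
L=np.array([np.cos(a),np.sin(a)]);p=np.r_[c-.012*L,.009]
Rt=R.from_euler("xyz",[np.pi,0,a])*R.from_rotvec([0,.55,0])
print(c,p,Rt.as_euler("xyz"))
z=Rt.as_matrix()[:,2];print(togo(p-.08*z,Rt.as_euler("xyz")),togo(p,Rt.as_euler("xyz")))
E
```

```text
[[ 0.49   -0.1471  0.022 ]
 [ 0.5337 -0.1396  0.022 ]
 [ 0.5528 -0.2316  0.022 ]
 [ 0.5067 -0.2395  0.022 ]] [ 0.52082451 -0.1894495   0.022     ]
1.762651834555648
h check [ 0.52159758 -0.18986491  0.01955852]
[ 0.5206947 -0.1896697] [ 0.52285727 -0.20147323  0.009     ] [ 3.14159265 -0.55        1.752     ]
[-0.0442  0.002   0.1236  0.0036  0.5498 -0.0094] [-0.0024  0.0015  0.1918  0.0036  0.5498 -0.0094]
```

Converted, 0.123 m is 6.15, 0.09 m is 4.5, 0.55 rad is 11.

```bash
python3 drive.py '[[[-0.55,0,1.5],[0,2.8,0]],[[-1.1,0.05,3],[0,5.6,0]],[[-1.65,0.1,4.5],[0,8.4,0]],[[-2.2,0.1,6.15],[0,11,-0.18]],[[-2.2,0.1,6.15],[0,11,-0.18]]]'
python3 drive.py '[[[0,0,1.5],[0,0,0]],[[0,0,2.5],[0,0,0]],[[0,0,3],[0,0,0]],[[0,0,3],[0,0,0]]]'
python3 -c "
from h import *
print(togo([.52286,-.20147,.009],[np.pi,-.55,1.752]))"
```

```text
time_s: 7.85
tcp_pos: [0.5253, -0.2481, 0.0643]
orientation: [-3.128, -0.564, 1.734]
wrist_force: [-1.7, -0.8, -1.8]
width: 0.0867
finger_force: 0.0
time_s: 8.25
tcp_pos: [0.5243, -0.2111, 0.027]
orientation: [3.14, -0.549, 1.755]
wrist_force: [-0.8, -0.5, 1.0]
width: 0.087
finger_force: 0.0
[-0.0011  0.0003  0.0204  0.0006  0.0006  0.0025]
```

Converted, 0.02 m is 1, 0.01 m is 0.5.

```bash
python3 drive.py '[[[-0.05,0,0.5],[0,0,0]],[[-0.05,0,1],[0,0,0]],[[-0.05,0,1],[0,0,0]]]'
python3 drive.py '[[[0,0,0],[0,0,0]],[[0,0,0],[0,0,0]],[[0,0,0],[0,0,0]],[[0,0,0],[0,0,0]],[[0,0,0],[0,0,0]]]' 0.0
python3 drive.py '[[[0,0,0],[0,0,0]],[[0,0,0],[0,0,0]],[[0,0,0],[0,0,0]]]' 0.0
```

```text
time_s: 8.55
tcp_pos: [0.5219, -0.2026, 0.0083]
orientation: [3.14, -0.55, 1.753]
wrist_force: [0.2, 0.5, 0.8]
width: 0.0871
finger_force: 0.0
time_s: 9.05
tcp_pos: [0.5227, -0.2035, 0.0089]
orientation: [3.138, -0.55, 1.753]
wrist_force: [-0.1, -0.7, -0.0]
width: 0.0544
finger_force: 0.0
time_s: 9.35
tcp_pos: [0.5227, -0.2034, 0.0089]
orientation: [3.139, -0.55, 1.753]
wrist_force: [0.4, 1.1, 0.7]
width: 0.0459
finger_force: 30.0
```

```bash
python3 drive.py '[[[0.8,0,-1.3],[0,0,0]],[[1.8,0,-3],[0,0,0]],[[1.5,0,-4],[0,0,0]],[[0.5,0,-3.25],[0,0,0]],[[-0.4,0,-2.4],[0,0,0]]]'
python3 drive.py '[[[0,0,0],[0,-2.6,0]],[[0,0,0],[0,-5.4,0]],[[0,0,0],[0,-8.2,0]],[[0,0,0],[0,-11,0]],[[0,0,0],[0,-13.8,0]]]'
python3 drive.py '[[[0,0,0],[0,-2.6,0]],[[0,0,0],[0,-5.4,0]],[[0,0,0],[0,-8.2,0]],[[0,0,0],[0,-11,0]],[[0,0,0],[0,-13.8,0]]]'
python3 -c "
from h import *
s=manip.state();print(s['joints'],togo(s['tcp_pos'],[np.pi,1.0208,1.753]))"
```

```text
time_s: 9.85
tcp_pos: [0.5293, -0.2364, 0.0462]
orientation: [3.136, -0.546, 1.753]
wrist_force: [-0.4, -0.2, -0.7]
width: 0.0461
finger_force: 30.0
time_s: 10.35
tcp_pos: [0.5287, -0.2346, 0.0465]
orientation: [3.136, 0.145, 1.75]
wrist_force: [-0.4, 0.2, -1.9]
width: 0.0458
finger_force: 30.0
time_s: 10.85
tcp_pos: [0.5307, -0.2348, 0.0495]
orientation: [3.129, 0.841, 1.744]
wrist_force: [-3.9, 0.4, 7.1]
width: 0.0457
finger_force: 30.0
[ 0.04042441  0.6083025  -0.14731805  2.15908569  1.38783316  0.94059302
 -1.09729931] [ 0.      0.      0.      0.0056 -0.1794 -0.0064]
```

Converted, -0.06 m is -3, -0.015 m is -0.75.

```bash
python3 drive.py '[[[-0.75,0,-0.65],[0,0,0]],[[-1.5,0,-1.3],[0,0,0]],[[-2.25,0,-1.5],[0,0,0]],[[-3,0,-0.75],[0,0,0]],[[-3.55,0,0.15],[0,0,0]]]'
python3 drive.py '[[[0,0,0],[0,0,0]],[[0,0,0],[0,0,0]]]'
python3 - <<'E'
from h import *
s=manip.state();print(s["tcp_pos"],s["orientation"])
for n in("wrist","scene"): cv2.imwrite(f"pics/{n}4.png",manip.snapshot(n)[:,:,::-1])
a=cv2.imread("pics/wrist4.png");b=cv2.imread("pics/scene4.png")
o=np.zeros((600,800,3),np.uint8);o[:300,:480]=cv2.resize(a,(480,300));o[300:,:800]=cv2.resize(b[200:350,250:650],(800,300));cv2.imwrite("pics/c4.png",o)
E
```

```text
time_s: 11.35
tcp_pos: [0.5378, -0.2855, 0.0964]
orientation: [3.135, 0.83, 1.747]
wrist_force: [0.9, 0.0, -1.1]
width: 0.0459
finger_force: 30.0
time_s: 11.55
tcp_pos: [0.536, -0.2856, 0.0947]
orientation: [3.141, 0.829, 1.748]
wrist_force: [-0.5, 0.9, -0.3]
width: 0.0456
finger_force: 30.0
[ 0.53597432 -0.28559249  0.09471712] [3.14069811 0.82940191 1.74799343]
```

View pics/c4.png

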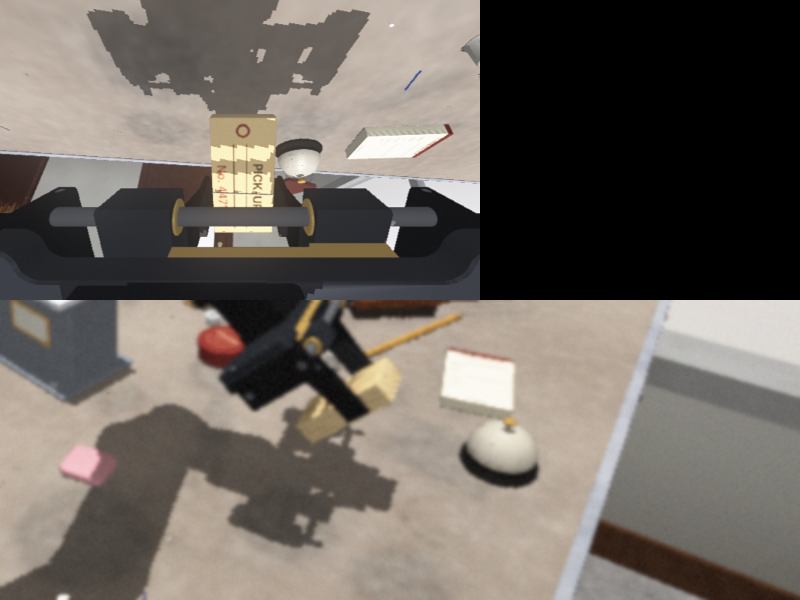

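The pack slipped in the hand when its end met the counter. I'll lay it flat again and re-grasp it with proper lift.

Converted, 0.7 rad is 14.

```bash
python3 drive.py '[[[0,0,0],[0,2.8,0]],[[0,0,0],[0,5.6,0]],[[0,0,0],[0,8.4,0]],[[0,0,0],[0,11.2,0]],[[0,0,0],[0,14,0]]]'
python3 drive.py '[[[0,0,0],[0,2.4,0]],[[0,0,0],[0,4.4,0]],[[0,0,1],[0,4.4,0]],[[0,0,2],[0,4.4,0]],[[0,0,2.75],[0,4.4,0]]]'
python3 drive.py '[[[0,0,0.3],[0,0,0]],[[0,0,0.6],[0,0,0]],[[0,0,0.9],[0,0,0]],[[0,0,0.9],[0,0,0]]]'
```

```text
time_s: 12.15
tcp_pos: [0.5379, -0.2819, 0.0967]
orientation: [3.138, 0.143, 1.755]
wrist_force: [-0.4, -0.2, -1.6]
width: 0.0459
finger_force: 30.0
time_s: 12.65
tcp_pos: [0.538, -0.2918, 0.0398]
orientation: [3.141, -0.073, 1.752]
wrist_force: [0.6, 0.9, -0.2]
width: 0.0457
finger_force: 30.0
time_s: 13.05
tcp_pos: [0.5384, -0.2902, 0.0233]
orientation: [3.14, -0.071, 1.752]
wrist_force: [0.1, -0.1, -0.5]
width: 0.0455
finger_force: 30.0
```

Converted, 0.005 m is 0.25, 0.003 m is 0.15.

```bash
python3 drive.py '[[[0,0,0.15],[0,0,0]],[[0,0,0.25],[0,0,0]],[[0,0,0.25],[0,0,0]]]'
python3 drive.py '[[[0,0,0.1],[0,0,0]],[[0,0,0.1],[0,0,0]]]'
python3 drive.py '[[[0,0,0.1],[0,0,0]],[[0,0,0.1],[0,0,0]]]'
```

```text
time_s: 13.35
tcp_pos: [0.5384, -0.2904, 0.0186]
orientation: [3.14, -0.071, 1.751]
wrist_force: [0.4, -0.4, -0.6]
width: 0.0459
finger_force: 30.0
time_s: 13.55
tcp_pos: [0.5384, -0.2903, 0.0165]
orientation: [3.14, -0.071, 1.751]
wrist_force: [-0.5, 0.1, -0.1]
width: 0.0462
finger_force: 30.0
time_s: 13.75
tcp_pos: [0.5383, -0.2901, 0.0144]
orientation: [3.14, -0.071, 1.751]
wrist_force: [0.3, -0.5, 0.4]
width: 0.0457
finger_force: 30.0
```

```bash
python3 drive.py '[[[0,0,0.1],[0,0,0]],[[0,0,0.1],[0,0,0]]]'
python3 drive.py '[[[0,0,0],[0,0,0]],[[0,0,0],[0,0,0]],[[0,0,0],[0,0,0]],[[0,0,0],[0,0,0]]]' 0.087
python3 drive.py '[[[0,0,-2],[0,1.4,0]],[[0,0,-4],[0,1.4,0]],[[0,0,-6],[0,1.4,0]],[[0,0,-8],[0,1.4,0]],[[0,0,-8],[0,1.4,0]]]' 0.087
python3 - <<'E'
from h import *
s=manip.state();im=manip.snapshot("wrist")[:,:,::-1];cv2.imwrite("pics/w5.png",im);np.save("w5.npy",s,allow_pickle=True)
t=manip.snapshot("top")[:,:,::-1];cv2.imwrite("pics/t5.png",t);sc=manip.snapshot("scene")[:,:,::-1];cv2.imwrite("pics/s5.png",sc)
print(s["orientation"])
o=np.zeros((600,800,3),np.uint8);o[:400,:640]=im;o[400:,:300]=cv2.resize(t[200:280,370:490],(300,200),interpolation=2);o[400:,300:620]=cv2.resize(sc[230:330,350:510],(320,200),interpolation=2);cv2.imwrite("pics/c5.png",o)
E
```

```text
time_s: 13.95
tcp_pos: [0.5383, -0.2899, 0.0124]
orientation: [3.14, -0.071, 1.751]
wrist_force: [0.0, 0.1, 0.6]
width: 0.046
finger_force: 30.0
time_s: 14.35
tcp_pos: [0.5385, -0.2901, 0.0128]
orientation: [3.139, -0.071, 1.751]
wrist_force: [-0.4, 0.4, -0.6]
width: 0.0697
finger_force: 0.0
time_s: 14.85
tcp_pos: [0.5437, -0.3029, 0.1785]
orientation: [3.13, -0.134, 1.752]
wrist_force: [1.3, -0.4, -0.6]
width: 0.0868
finger_force: 0.0
[ 3.13036479 -0.13350136  1.75178243]
```

View pics/c5.png

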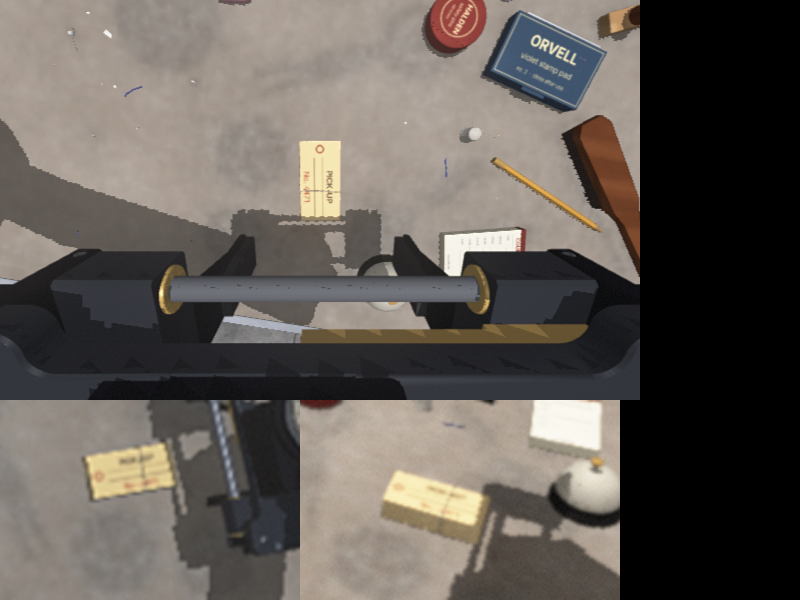

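The pack lies flat again, with its corners at (299,141), (340,141), (341,216) and (301,217) in the wrist picture.

```bash
python3 - <<'E'
from h import *
s=np.load("w5.npy",allow_pickle=True).item();W=cam("wrist",s)
w=np.array([onz(W,p,.022) for p in((299.5,141),(340,141),(341,216),(301,217))]);print(w.round(4),w.mean(0))
v=w[0]+w[1]-w[2]-w[3];a=np.arctan2(v[1],v[0]);print(a)
t=[np.array(p)/2.5+[370,200] for p in((86,56),(168,42),(177,88),(95,101))]
wt=np.array([onz(cam("top"),p,.022) for p in t]);print(wt.round(4),wt.mean(0))
c=(w.mean(0)[:2]+wt.mean(0)[:2])/2;L=np.array([np.cos(a),np.sin(a)]);p=np.r_[c-.014*L,.009]
Rt=R.from_euler("xyz",[np.pi,-.55,a]);z=Rt.as_matrix()[:,2]
print(c,p,togo(p-.05*z,Rt.as_euler("xyz")))
E
```

```text
[[ 0.5046 -0.2341  0.022 ]
 [ 0.5495 -0.2259  0.022 ]
 [ 0.5668 -0.3105  0.022 ]
 [ 0.5207 -0.32    0.022 ]] [ 0.535409   -0.27261395  0.022     ]
1.7649248563601656
[[ 0.5495 -0.2275  0.022 ]
 [ 0.5663 -0.3166  0.022 ]
 [ 0.5168 -0.3247  0.022 ]
 [ 0.5014 -0.2364  0.022 ]] [ 0.53352153 -0.27629895  0.022     ]
[ 0.53446526 -0.27445645] [ 0.53716603 -0.28819348  0.009     ] [-2.970e-02  2.000e-04  1.172e-01  5.900e-03  4.088e-01 -1.250e-02]
```

Converted, 0.117 m is 5.85, 0.1 m is 5, 0.409 rad is 8.18.

```bash
python3 drive.py '[[[-0.5,0,1.5],[0,2.8,0]],[[-1,0,3],[0,5.6,0]],[[-1.5,0,5],[0,8.18,-0.24]],[[-1.5,0,5.85],[0.1,8.18,-0.24]],[[-1.5,0,5.85],[0.1,8.18,-0.24]]]'
python3 drive.py '[[[0,0,1],[0,0,0]],[[0,0,1.5],[0,0,0]],[[0,0,1.5],[0,0,0]],[[0,0,1.5],[0,0,0]]]'
python3 -c "
from h import *
print(togo([.53717,-.28819,.009],[np.pi,-.55,1.76]))"
```

```text
time_s: 15.5
tcp_pos: [0.5396, -0.3122, 0.0463]
orientation: [-3.135, -0.559, 1.761]
wrist_force: [0.4, 0.6, 1.0]
width: 0.0869
finger_force: 0.0
time_s: 15.9
tcp_pos: [0.5407, -0.2986, 0.0289]
orientation: [3.138, -0.547, 1.768]
wrist_force: [-0.6, 0.1, 0.5]
width: 0.0871
finger_force: 0.0
[-0.0011 -0.0015  0.0226 -0.0001  0.0028  0.0065]
```

Converted, 0.0225 m is 1.125, 0.012 m is 0.6.

```bash
python3 drive.py '[[[-0.05,-0.05,0.6],[0,0,0]],[[-0.05,-0.05,1.125],[0,0,0]],[[-0.05,-0.05,1.125],[0,0,0]]]'
python3 drive.py '[[[0,0,0],[0,0,0]],[[0,0,0],[0,0,0]],[[0,0,0],[0,0,0]],[[0,0,0],[0,0,0]],[[0,0,0],[0,0,0]]]' 0.0
python3 drive.py '[[[0,0,0],[0,0,0]],[[0,0,0],[0,0,0]],[[0,0,0],[0,0,0]],[[0,0,0],[0,0,0]]]' 0.0
python3 drive.py '[[[0.5,0,-0.85],[0,0,0]],[[1.05,0,-1.7],[0,0,0]],[[1.7,0,-2.75],[0,0,0]],[[2.35,0,-3.75],[0,0,0]],[[2.6,0,-4.25],[0,0,0]]]'
```

```text
time_s: 16.2
tcp_pos: [0.5359, -0.2872, 0.0059]
orientation: [3.141, -0.552, 1.765]
wrist_force: [-0.5, 0.6, 0.5]
width: 0.0871
finger_force: 0.1
time_s: 16.7
tcp_pos: [0.5368, -0.2885, 0.007]
orientation: [3.14, -0.55, 1.765]
wrist_force: [0.3, 0.0, -0.5]
width: 0.0548
finger_force: 0.0
time_s: 17.1
tcp_pos: [0.5368, -0.2884, 0.0069]
orientation: [3.14, -0.55, 1.765]
wrist_force: [-0.2, -1.0, 0.4]
width: 0.046
finger_force: 30.0
time_s: 17.6
tcp_pos: [0.5383, -0.2886, 0.1109]
orientation: [3.135, -0.546, 1.768]
wrist_force: [0.7, 0.8, -1.4]
width: 0.0456
finger_force: 30.0
```

Converted, -0.64 rad is -12.8.

```bash
python3 drive.py '[[[0,0,0],[0,-2.4,0]],[[0,0,0],[0,-5,0]],[[0,0,0],[0,-7.6,0]],[[0,0,0],[0,-10.2,0]],[[0,0,0],[0,-12.8,0]]]'
python3 drive.py '[[[0,0,0],[0,-2.6,0]],[[0,0,0],[0,-5.2,0]],[[0,0,0],[0,-7.8,0]],[[0,0,0],[0,-10.4,0]],[[0,0,0],[0,-13,0]]]'
python3 drive.py '[[[0,0,0],[0,-2.6,0]],[[0,0,0],[0,-4.6,0]],[[0,0,0],[0,-5.5,0]],[[0,0,0],[0,-5.6,0]],[[0,0,0],[0,-5.6,0]]]'
python3 - <<'E'
from h import *
s=manip.state();print(s["joints"],s["orientation"])
np.save("w6.npy",s,allow_pickle=True)
a=manip.snapshot("wrist")[:,:,::-1];b=manip.snapshot("scene")[:,:,::-1]
o=np.zeros((600,800,3),np.uint8);o[:300,:480]=cv2.resize(a,(480,300));o[300:,:800]=cv2.resize(b[200:350,250:650],(800,300));cv2.imwrite("pics/c6.png",o);cv2.imwrite("pics/w6.png",a)
hsv=cv2.cvtColor(np.ascontiguousarray(a),cv2.COLOR_BGR2HSV);m=((hsv[...,1]>60)&(hsv[...,2]>110)&(hsv[...,0]<35)).astype(np.uint8);m[:,:240]=0;m[:,410:]=0;m[250:]=0
m=cv2.morphologyEx(m,cv2.MORPH_OPEN,np.ones((5,5)))
n,l,st,_=cv2.connectedComponentsWithStats(m);print(st[1:])
for y in range(100,240,10):
    x=np.nonzero(m[y])[0]; print(y,(x.min(),x.max()) if len(x) else None,end=" ")
E
```

```text
time_s: 18.1
tcp_pos: [0.5372, -0.2885, 0.1084]
orientation: [3.137, 0.096, 1.763]
wrist_force: [-0.1, 0.3, -1.2]
width: 0.0457
finger_force: 30.0
time_s: 18.6
tcp_pos: [0.5377, -0.288, 0.1087]
orientation: [3.133, 0.746, 1.759]
wrist_force: [-0.4, -1.0, -2.0]
width: 0.0458
finger_force: 30.0
time_s: 19.1
tcp_pos: [0.537, -0.2882, 0.1068]
orientation: [3.137, 1.019, 1.761]
wrist_force: [0.5, -0.0, -0.7]
width: 0.0459
finger_force: 30.0
[-0.02358209  0.57791959 -0.0135231   2.16504503  1.48110355  1.01242937
 -1.10313955] [3.13731188 1.01928511 1.76062891]
[[ 285  153  105   92 6793]
 [ 397  205    5    5   25]
 [ 340  221    6    5   30]
 [ 285  244   43    6  241]]
100 None 110 None 120 None 130 None 140 None 150 None 160 (np.int64(289), np.int64(361)) 170 (np.int64(289), np.int64(361)) 180 (np.int64(288), np.int64(361)) 190 (np.int64(287), np.int64(361)) 200 (np.int64(287), np.int64(387)) 210 (np.int64(286), np.int64(362)) 220 (np.int64(286), np.int64(362)) 230 (np.int64(285), np.int64(362))
```

View pics/c6.png

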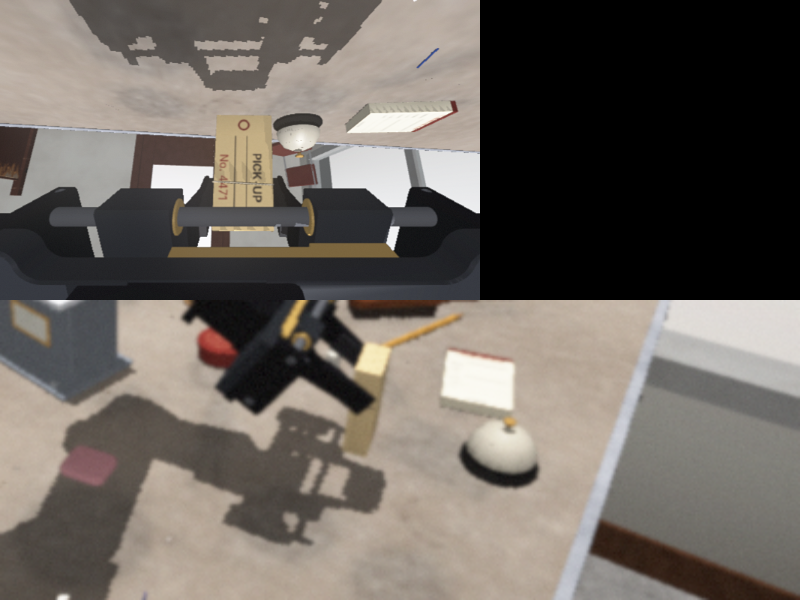

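The pack is held upright with no slip: its far end measures at tool x 0.058, z 0.019, as predicted. Lowering it now.

Converted, 0.0366 m is 1.83, 0.0225 m is 1.125.

```bash
python3 drive.py '[[[0.5,0,0.3],[0,0,0]],[[1,0,0.615],[0,0,0]],[[1.5,0,0.92],[0,0,0]],[[1.83,0,1.125],[0,0,0]],[[1.83,0,1.125],[0,0,0]]]'
python3 drive.py '[[[0.085,0,0.05],[0,0,0]],[[0.085,0,0.05],[0,0,0]]]'
python3 drive.py '[[[0.065,0,0.04],[0,0,0]],[[0.065,0,0.04],[0,0,0]]]'
```

```text
time_s: 19.7
tcp_pos: [0.536, -0.2884, 0.0618]
orientation: [-3.139, 1.019, 1.767]
wrist_force: [-0.2, -0.7, -0.6]
width: 0.0457
finger_force: 30.0
time_s: 19.9
tcp_pos: [0.5368, -0.2884, 0.0616]
orientation: [3.139, 1.02, 1.762]
wrist_force: [-0.3, 0.2, -0.3]
width: 0.0458
finger_force: 30.0
time_s: 20.1
tcp_pos: [0.5368, -0.2884, 0.0603]
orientation: [3.138, 1.02, 1.761]
wrist_force: [-0.3, 0.3, -0.3]
width: 0.0458
finger_force: 30.0
```

```bash
for i in 1; do python3 drive.py '[[[0.045,0,0.025],[0,0,0]],[[0.045,0,0.025],[0,0,0]]]'; done
python3 drive.py '[[[0.045,0,0.025],[0,0,0]],[[0.045,0,0.025],[0,0,0]]]'
```

```text
time_s: 20.3
tcp_pos: [0.5369, -0.2885, 0.0598]
orientation: [3.138, 1.021, 1.761]
wrist_force: [-0.2, 1.5, 3.0]
width: 0.0455
finger_force: 30.0
time_s: 20.5
tcp_pos: [0.5371, -0.2887, 0.0597]
orientation: [3.137, 1.024, 1.76]
wrist_force: [-1.8, 2.9, 8.1]
width: 0.0455
finger_force: 30.0
```

Converted, -0.0009 m is -0.045, -0.0005 m is -0.025.

```bash
python3 drive.py '[[[-0.045,0,-0.025],[0,0,0]],[[-0.045,0,-0.025],[0,0,0]]]'
python3 drive.py '[[[0,0,0],[0,0,0]],[[0,0,0],[0,0,0]],[[0,0,0],[0,0,0]],[[0,0,0],[0,0,0]],[[0,0,0],[0,0,0]]]' 0.087
python3 drive.py '[[[0,0,-1],[0,0,0]],[[0,0,-2.5],[0,0,0]],[[0,0,-4],[0,0,0]],[[0,0,-5.5],[0,0,0]],[[0,0,-6.5],[0,0,0]]]' 0.087
python3 - <<'E'
from h import *
s=manip.state();print(s["tcp_pos"],s["orientation"])
for n in("top","scene"):
    cv2.imwrite(f"pics/{n}7.png",manip.snapshot(n)[:,:,::-1])
a=cv2.imread("pics/top7.png");b=cv2.imread("pics/scene7.png")
o=np.zeros((600,800,3),np.uint8);o[:300,:800]=cv2.resize(a[200:260,360:520],(800,300));o[300:,:800]=cv2.resize(b[200:350,250:650],(800,300));cv2.imwrite("pics/c7.png",o)
E
```

```text
time_s: 20.7
tcp_pos: [0.537, -0.2886, 0.0597]
orientation: [3.137, 1.021, 1.761]
wrist_force: [-0.5, 0.6, 3.6]
width: 0.0458
finger_force: 30.0
time_s: 21.2
tcp_pos: [0.5366, -0.2884, 0.0588]
orientation: [3.139, 1.02, 1.762]
wrist_force: [0.7, 0.6, -0.4]
width: 0.0779
finger_force: 0.0
time_s: 21.7
tcp_pos: [0.5155, -0.1778, 0.1278]
orientation: [3.137, 1.019, 1.762]
wrist_force: [0.4, 0.1, -0.1]
width: 0.0869
finger_force: 0.0
[ 0.5155399  -0.17776335  0.12783376] [3.13677997 1.01908806 1.761964  ]
```

View pics/c7.png

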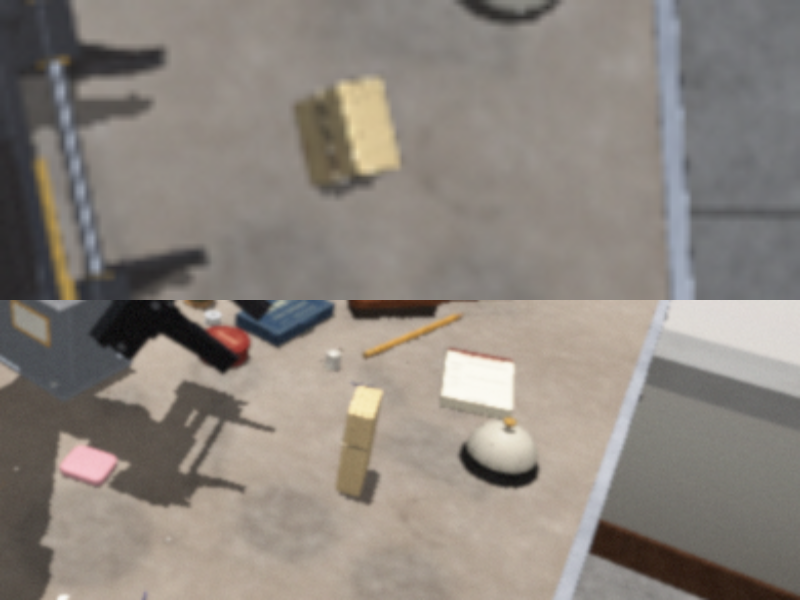

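The pack stands alone. Its top face corners in the top crop are (335,83), (383,76), (400,168) and (355,177).

```bash
python3 - <<'E'
from h import *
q=[np.array(p)/5+[360,200] for p in((335,83),(383,76),(400,168),(355,177))]
w=np.array([onz(cam("top"),p,.092) for p in q]);c=w.mean(0);print(w.round(4),c)
v=w[0]+w[3]-w[1]-w[2];v2=w[1]-w[2]+w[0]-w[3];print(np.arctan2(v[1],v[0]),np.arctan2(v2[1],v2[0])+np.pi/2)
b=np.array([[ (345,440)],[ (375,445)]])
print(togo([.534,-.285,.2],[np.pi,0,.19]))
E
python3 drive.py '[[[-1,0,-0.75],[0,2.8,0]],[[-2,0,-1.5],[0,5.6,0]],[[-3,0,-2.25],[0,8.4,0]],[[-3,0,-2.25],[0,11.2,0]],[[-3,0,-2.25],[0,14,0]]]'
python3 -c "
from h import *
print(manip.state()['joints'],togo([.532,-.283,.2],[np.pi,0,.19]))"
```

```text
[[ 0.5573 -0.2693  0.092 ]
 [ 0.5613 -0.2936  0.092 ]
 [ 0.5153 -0.3007  0.092 ]
 [ 0.5104 -0.278   0.092 ]] [ 0.53608458 -0.28540789  0.092     ]
1.7572553846293806 1.738949024880236
[-0.1188 -0.0039  0.0552  0.8003  0.7876  1.426 ]
time_s: 22.3
tcp_pos: [0.5144, -0.1739, 0.2037]
orientation: [3.135, 0.316, 1.762]
wrist_force: [-0.0, -0.1, -1.2]
width: 0.0869
finger_force: 0.0
[ 0.25133556  0.23140679 -0.20845335  1.97154221  0.45288003  0.91059382
 -0.03285678] [-0.1038 -0.0037  0.0378  0.2532  0.2435  1.5582]
```

Converted, -0.08 m is -4, -0.06 m is -3, 0.7 rad is 14.

```bash
python3 drive.py '[[[0,0,0],[0.46,0.44,2.8]],[[-1,0,0.4],[0.92,0.88,5.6]],[[-2,-0.05,0.75],[1.38,1.32,8.4]],[[-3,-0.1,1.1],[1.84,1.76,11.2]],[[-4,-0.15,1.5],[2.3,2.2,14]]]'
python3 drive.py '[[[0,0,0],[0.46,0.44,2.8]],[[0,0,0],[0.92,0.88,5.6]],[[0,0,0],[1.38,1.32,8.4]],[[0,0,0],[1.84,1.76,11.2]],[[0,0,0],[2.3,2.2,14]]]'
python3 -c "
from h import *
print(manip.state()['joints'],togo([.536,-.285,.18],[np.pi,0,.187]))"
```

```text
time_s: 22.8
tcp_pos: [0.5264, -0.2596, 0.1976]
orientation: [3.075, 0.18, 1.038]
wrist_force: [0.1, 0.1, -0.6]
width: 0.0871
finger_force: 0.0
time_s: 23.3
tcp_pos: [0.5262, -0.2589, 0.1973]
orientation: [3.119, 0.033, 0.34]
wrist_force: [-0.4, -0.3, -0.1]
width: 0.0868
finger_force: 0.0
[ 0.34510025  0.35075315  0.02442754  1.77638469  0.03614843  1.02529656
 -0.88137718] [0.0011 0.0275 0.0179 0.0256 0.0317 0.1532]
```

```bash
python3 drive.py '[[[0,0.7,0.5],[0.26,0.32,1.6]],[[0.05,1.375,0.9],[0.512,0.634,3.06]],[[0.05,1.375,0.9],[0.512,0.634,3.06]],[[0.05,1.375,0.9],[0.512,0.634,3.06]]]'
python3 - <<'E'
from h import *
s=manip.state();W=cam("wrist",s);im=np.ascontiguousarray(manip.snapshot("wrist")[:,:,::-1]);cv2.imwrite("pics/w8.png",im)
hsv=cv2.cvtColor(im,cv2.COLOR_BGR2HSV);m=((hsv[...,1]>50)&(hsv[...,2]>150)&(hsv[...,0]<35)).astype(np.uint8);m[:,:240]=0;m[:,400:]=0;m[250:]=0
m=cv2.morphologyEx(m,cv2.MORPH_OPEN,np.ones((5,5)))
n,l,st,_=cv2.connectedComponentsWithStats(m);print(st[1:])
k=1+np.argmax(st[1:,4]);r=cv2.minAreaRect(cv2.findNonZero((l==k).astype(np.uint8)));print(r,[onz(W,p,.092).round(4)[:2] for p in cv2.boxPoints(r)],[proj(W,p).round() for p in((.536,-.285,.092),(.536,-.285,0))])
print(togo([.536,-.285,.064],[np.pi,0,.187]))
E
```

```text
time_s: 23.7
tcp_pos: [0.5366, -0.2839, 0.1803]
orientation: [-3.142, 0.0, 0.195]
wrist_force: [-0.1, 0.4, -0.5]
width: 0.0873
finger_force: 0.0
[[322 182   6   5  30]]
((324.5, 184.0), (4.0, 5.0), 90.0) [array([ 0.5589, -0.2775]), array([ 0.5598, -0.2819]), array([ 0.5562, -0.2826]), array([ 0.5553, -0.2782])] [array([325., 207.]), array([325., 184.])]
[-0.0015  0.0017  0.1167  0.     -0.0008  0.0094]
```

Converted, 0.117 m is 5.85, 0.11 m is 5.5, 0.009 rad is 0.18.

```bash
python3 drive.py '[[[-0.05,0.05,1.5],[0,0,0]],[[-0.05,0.1,3],[0,0,0]],[[-0.05,0.1,4.5],[0,0,0.18]],[[-0.05,0.1,5.5],[0,0,0.18]],[[-0.05,0.1,5.85],[0,0,0.18]]]'
python3 drive.py '[[[0,0,0],[0,0,0]],[[0,0,0],[0,0,0]],[[0,0,0],[0,0,0]],[[0,0,0],[0,0,0]],[[0,0,0],[0,0,0]]]' 0.0
python3 drive.py '[[[0,0,0],[0,0,0]],[[0,0,0],[0,0,0]],[[0,0,0],[0,0,0]],[[0,0,0],[0,0,0]],[[0,0,0],[0,0,0]]]' 0.0
```

```text
time_s: 24.25
tcp_pos: [0.5359, -0.2838, 0.0622]
orientation: [-3.14, 0.001, 0.189]
wrist_force: [0.3, 0.3, 0.4]
width: 0.0866
finger_force: 0.0
time_s: 24.75
tcp_pos: [0.5373, -0.2858, 0.0649]
orientation: [3.14, -0.003, 0.187]
wrist_force: [0.4, -0.0, -0.4]
width: 0.0548
finger_force: 0.0
time_s: 25.25
tcp_pos: [0.5368, -0.2856, 0.064]
orientation: [3.141, -0.001, 0.187]
wrist_force: [0.5, -0.5, -0.3]
width: 0.022
finger_force: 30.0
```

```bash
python3 drive.py '[[[0,0,-1.5],[0,0,0]],[[0,0,-3],[0,0,0]],[[0,0,-5],[0,0,0]],[[0.2,-1,-7],[0,0,0]],[[0.55,-3,-8],[0,0,0]]]'
python3 drive.py '[[[0.4,-2,0],[0,0,0]],[[0.75,-4,0],[0,0,0]],[[1.15,-6.25,0],[0,0,0]],[[1.5,-8.25,0],[0,0,0]],[[1.8,-10,0],[0,0,0]]]'
python3 -c "
from h import *
print(togo([.5345,.075,.225],[np.pi,0,-.155]))"
```

```text
time_s: 25.75
tcp_pos: [0.5372, -0.2283, 0.2279]
orientation: [3.136, -0.006, 0.18]
wrist_force: [1.8, -0.2, -0.2]
width: 0.022
finger_force: 30.0
time_s: 26.25
tcp_pos: [0.5341, -0.0188, 0.224]
orientation: [3.141, -0.002, 0.188]
wrist_force: [-0.2, 0.4, -0.3]
width: 0.0217
finger_force: 30.0
[ 0.0179 -0.0921 -0.001   0.     -0.0018  0.3431]
```

Converted, -0.092 m is -4.6, -0.06 m is -3, 0.343 rad is 6.86.

```bash
python3 drive.py '[[[0.3,-1.5,0],[0,0,2.2]],[[0.6,-3,0],[0,0,4.4]],[[0.9,-4.6,0],[0,0,6.86]],[[0.9,-4.6,0],[0,0,6.86]],[[0.9,-4.6,0],[0,0,6.86]]]'
python3 - <<'E'
from h import *
s=manip.state();np.save("w9.npy",s,allow_pickle=True);print(s["tcp_pos"],s["orientation"],s["joints"][6])
t=manip.snapshot("top")[:,:,::-1];b=manip.snapshot("scene")[:,:,::-1];w=manip.snapshot("wrist")[:,:,::-1]
cv2.imwrite("pics/t9.png",t);cv2.imwrite("pics/s9.png",b);cv2.imwrite("pics/w9.png",w)
o=np.zeros((600,800,3),np.uint8)
o[:300,:400]=cv2.resize(b[120:240,200:360],(400,300),interpolation=2)
o[:300,400:]=cv2.resize(t[170:260,260:380],(400,300),interpolation=2)
o[300:,:800]=cv2.resize(w[120:270,170:570],(800,300),interpolation=2)
cv2.imwrite("pics/c9.png",o)
E
```

```text
time_s: 26.75
tcp_pos: [0.5349, 0.073, 0.2238]
orientation: [3.141, -0.001, -0.154]
wrist_force: [0.3, -0.3, -0.1]
width: 0.0218
finger_force: 30.0
[0.53492285 0.07302371 0.22376128] [ 3.14094198e+00 -1.43425932e-03 -1.53545086e-01] -1.9591356808176579
```

View pics/c9.png

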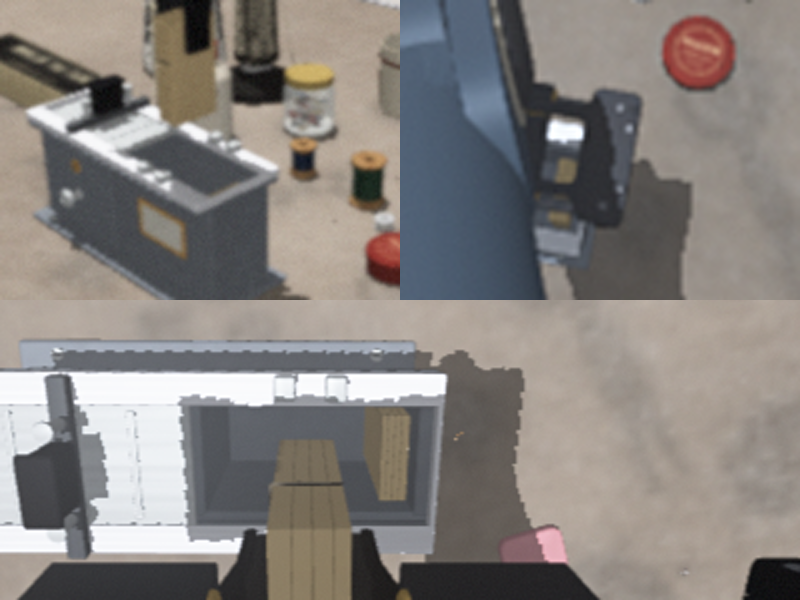

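```bash
python3 - <<'E'
from h import *
s=np.load("w9.npy",allow_pickle=True).item();W=cam("wrist",s)
B=np.array([.5425,.1295]);yb=np.array([np.sin(.1545),np.cos(.1545)]);xb=np.array([yb[1],-yb[0]])
f=lambda p:np.array([p[0]/2+170,(p[1]-300)/2+120])
def g(n,p,z):
    w=onz(W,f(p),z)[:2];print(n,"box xy",((w-B)@xb).round(4),((w-B)@yb).round(4))
g("packbot +x l",(281,440),.160);g("packbot +x r",(335,440),.160)
for n,p in(("rail in far",(300,404)),("rail in near",(300,526)),("right in",(440,450)),("rail out far",(300,373)),("rail out near",(300,553)),("end",(440,374)),):g(n,p,.119)
for n,p in(("part",(188,405)),):g(n,p,.11)
g("filed face",(380,450),.103);g("filed back",(408,450),.103);g("filed top far",(390,408),.103);g("filed near",(393,498),.103)
for p in((285,385),(337,386)): g("bump",p,.1255)
print("tcp",(s["tcp_pos"][:2]-B)@xb,(s["tcp_pos"][:2]-B)@yb)
E
```

```text
packbot +x l box xy 0.0234 -0.0461
packbot +x r box xy 0.0235 -0.0681
rail in far box xy 0.0303 -0.0533
rail in near box xy -0.0323 -0.0531
right in box xy 0.0078 -0.1212
rail out far box xy 0.045 -0.0533
rail out near box xy -0.0474 -0.053
end box xy 0.0446 -0.1186
part box xy 0.028 0.0018
filed face box xy 0.0032 -0.0942
filed back box xy 0.0033 -0.1086
filed top far box xy 0.0252 -0.0983
filed near box xy -0.0231 -0.1021
bump box xy 0.0404 -0.0465
bump box xy 0.04 -0.0703
tcp 0.0012040158999253154 -0.05696959997185352
```

The pack is square above the bay: its bottom edge is centred at box x of about 0, y of about −57 mm. Lowering it.

```bash
python3 drive.py '[[[0,0,1],[0,0,0]],[[0,0,2],[0,0,0]],[[0,0,2.75],[0,0,0]],[[0,0,3.1],[0,0,0]],[[0,0,3.25],[0,0,0]]]'
python3 drive.py '[[[0,0,0.75],[0,0,0]],[[0,0,1.5],[0,0,0]],[[0,0,2.25],[0,0,0]],[[0,0,3],[0,0,0]],[[0,0,3.6],[0,0,0]]]'
python3 drive.py '[[[0,0,0.15],[0,0,0]],[[0,0,0.3],[0,0,0]],[[0,0,0.3],[0,0,0]]]'
```

```text
time_s: 27.4
tcp_pos: [0.5351, 0.0714, 0.1584]
orientation: [3.141, -0.001, -0.158]
wrist_force: [0.5, 0.3, -0.8]
width: 0.0218
finger_force: 30.0
time_s: 27.9
tcp_pos: [0.536, 0.0721, 0.0869]
orientation: [-3.141, -0.003, -0.157]
wrist_force: [0.5, 0.0, 0.3]
width: 0.0218
finger_force: 30.0
time_s: 28.2
tcp_pos: [0.5357, 0.0724, 0.0812]
orientation: [-3.142, -0.002, -0.156]
wrist_force: [-0.6, 0.1, 0.3]
width: 0.0219
finger_force: 30.0
```

Converted, 0.005 m is 0.25, 0.003 m is 0.15.

```bash
python3 drive.py '[[[0,0,0.15],[0,0,0]],[[0,0,0.25],[0,0,0]],[[0,0,0.25],[0,0,0]]]'
python3 drive.py '[[[0,0,0.05],[0,0,0]],[[0,0,0.075],[0,0,0]]]'
python3 drive.py '[[[0,0,0.05],[0,0,0]],[[0,0,0.05],[0,0,0]]]'
```

```text
time_s: 28.5
tcp_pos: [0.5353, 0.0724, 0.0759]
orientation: [3.141, -0.002, -0.156]
wrist_force: [0.4, -1.4, -0.5]
width: 0.0219
finger_force: 30.0
time_s: 28.7
tcp_pos: [0.5354, 0.0724, 0.0744]
orientation: [3.141, -0.002, -0.156]
wrist_force: [0.7, 0.7, -0.8]
width: 0.0218
finger_force: 30.0
time_s: 28.9
tcp_pos: [0.5356, 0.0724, 0.0739]
orientation: [3.142, -0.002, -0.156]
wrist_force: [-0.8, 0.0, 4.4]
width: 0.0221
finger_force: 30.0
```

Floor contact at TCP 0.0739. Releasing with a small opening, then rising.

```bash
python3 drive.py '[[[0,0,0],[0,0,0]],[[0,0,0],[0,0,0]],[[0,0,0],[0,0,0]],[[0,0,0],[0,0,0]]]' 0.036
python3 drive.py '[[[0,0,-0.5],[0,0,0]],[[0,0,-1.5],[0,0,0]],[[0,0,-3],[0,0,0]],[[0,0,-5],[0,0,0]],[[0,0,-7.5],[0,0,0]]]'
python3 drive.py '[[[0,-2,0],[0,0,0]],[[0,-4,0],[0,0,0]],[[0,-5.85,0],[0,0,0]],[[0,-5.85,0],[0,0,0]]]' 0.06
python3 - <<'E'
from h import *
s=manip.state();np.save("w10.npy",s,allow_pickle=True)
w=manip.snapshot("wrist")[:,:,::-1];o=cv2.resize(w[110:260,230:530],(800,400),interpolation=2);cv2.imwrite("pics/c10.png",o)
print(s["tcp_pos"],s["orientation"])
B=np.array([.5425,.1295]);yb=np.array([np.sin(.1545),np.cos(.1545)]);W=cam("wrist",s)
print("grip px",proj(W,[.5525,.1865,.157]))
print(togo([.5525,.1865,.1276],[np.pi,0,-.1545]))
E
```

```text
time_s: 29.3
tcp_pos: [0.5354, 0.0724, 0.0733]
orientation: [3.141, -0.002, -0.156]
wrist_force: [-0.1, -0.6, 0.4]
width: 0.0354
finger_force: 0.0
time_s: 29.8
tcp_pos: [0.5339, 0.0722, 0.2243]
orientation: [3.14, 0.001, -0.156]
wrist_force: [1.4, 0.2, -1.0]
width: 0.0359
finger_force: 0.0
time_s: 30.2
tcp_pos: [0.5528, 0.195, 0.2243]
orientation: [-3.137, -0.002, -0.147]
wrist_force: [-1.1, -0.4, -0.6]
width: 0.0574
finger_force: 0.0
[0.55280319 0.19498089 0.22433836] [-3.13730650e+00 -2.10358981e-03 -1.47419256e-01]
grip px [334.12012262 213.22274557]
[ 0.0001  0.005   0.0964 -0.0013 -0.0019  0.0036]
```

View pics/c10.png

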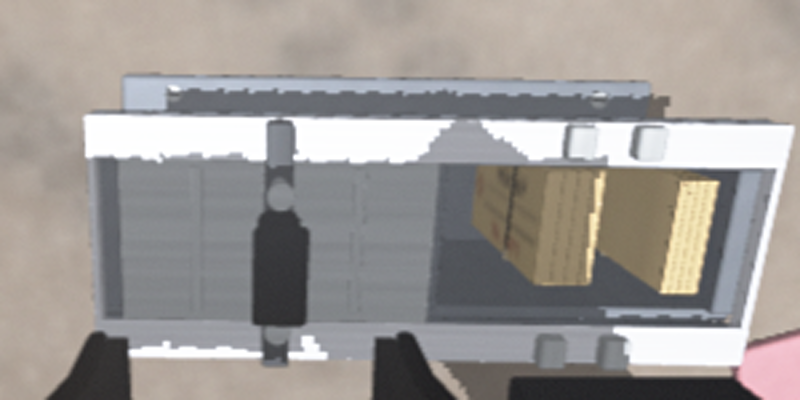

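The pack stands upright in the bay beside the filed one, at (545,230), and the grip is at (280,270). Closing the lid now.

Careful with the scale: shifts go in units of 20 mm and turns go in units of 0.05 rad. That gives: 0.0965 m is 4.825, 0.085 m is 4.25, 0.003 rad is 0.06.

```bash
python3 drive.py '[[[0,0.25,1.5],[0,0,0]],[[0,0.25,3],[0,0,0]],[[0,0.25,4.25],[0,0,0.06]],[[0,0.25,4.825],[0,0,0.06]],[[0,0.25,4.825],[0,0,0.06]]]' 0.06
python3 drive.py '[[[0,0,0],[0,0,0]],[[0,0,0],[0,0,0]],[[0,0,0],[0,0,0]],[[0,0,0],[0,0,0]],[[0,0,0],[0,0,0]]]' 0.0
python3 drive.py '[[[0,0,0],[0,0,0]],[[0,0,0],[0,0,0]],[[0,0,0],[0,0,0]],[[0,0,0],[0,0,0]]]' 0.0
python3 drive.py '[[[0,0,-0.3],[0,0,0]],[[0,0,-0.575],[0,0,0]],[[0,0,-0.575],[0,0,0]],[[0,0,-0.575],[0,0,0]]]'
```

```text
time_s: 30.75
tcp_pos: [0.5519, 0.1816, 0.1258]
orientation: [3.139, 0.001, -0.161]
wrist_force: [0.5, -0.2, -0.3]
width: 0.0601
finger_force: 0.0
time_s: 31.25
tcp_pos: [0.553, 0.1831, 0.1274]
orientation: [-3.141, -0.002, -0.159]
wrist_force: [-0.5, 0.2, -0.3]
width: 0.0279
finger_force: 0.0
time_s: 31.65
tcp_pos: [0.5529, 0.1834, 0.1271]
orientation: [-3.141, -0.002, -0.159]
wrist_force: [-0.4, 0.7, 0.8]
width: 0.016
finger_force: 29.7
time_s: 32.05
tcp_pos: [0.5527, 0.1828, 0.1383]
orientation: [3.141, -0.002, -0.16]
wrist_force: [2.3, 1.7, -3.3]
width: 0.0152
finger_force: 29.9
```

Converted, 0.117 m is 5.85, 0.105 m is 5.25.

```bash
python3 drive.py '[[[0,1.25,0],[0,0,0]],[[0,2.75,0],[0,0,0]],[[0,4.25,0],[0,0,0]],[[0,5.25,0],[0,0,0]],[[0,5.85,0],[0,0,0]]]'
python3 drive.py '[[[0,0,0],[0,0,0]],[[0,0,0],[0,0,0]]]'
```

```text
time_s: 32.55
tcp_pos: [0.5344, 0.0696, 0.1386]
orientation: [-3.135, -0.002, -0.162]
wrist_force: [3.3, 20.8, -3.0]
width: 0.0158
finger_force: 30.0
time_s: 32.75
tcp_pos: [0.5344, 0.0702, 0.1387]
orientation: [-3.138, -0.002, -0.158]
wrist_force: [2.5, 5.0, -3.5]
width: 0.0154
finger_force: 30.6
```

Lid against its stop at the original shut position. Lowering the bar and releasing.

Converted, 0.0113 m is 0.565, 0.006 m is 0.3.

```bash
python3 drive.py '[[[0,0,0.3],[0,0,0]],[[0,0,0.565],[0,0,0]],[[0,0,0.565],[0,0,0]]]'
python3 drive.py '[[[0,0,0],[0,0,0]],[[0,0,0],[0,0,0]],[[0,0,0],[0,0,0]],[[0,0,0],[0,0,0]]]' 0.05
python3 drive.py '[[[0,0,-1],[0,0,0]],[[0,0,-3],[0,0,0]],[[0,0,-5],[0,0,0]],[[0,0,-6.5],[0,0,0]],[[0,0,-6.5],[0,0,0]]]' 0.06
python3 - <<'E'
from h import *
s=manip.state();w=manip.snapshot("wrist")[:,:,::-1];b=manip.snapshot("scene")[:,:,::-1]
o=np.zeros((600,800,3),np.uint8);o[:300,:600]=cv2.resize(w[110:260,200:500],(600,300),interpolation=2);o[300:,:400]=cv2.resize(b[130:250,190:350],(400,300),interpolation=2);cv2.imwrite("pics/c11.png",o)
print(proj(cam("wrist",s),[.5343,.0702,.157]))
E
```

```text
time_s: 33.05
tcp_pos: [0.5345, 0.0702, 0.1273]
orientation: [-3.139, -0.002, -0.157]
wrist_force: [0.7, 5.3, -1.1]
width: 0.016
finger_force: 29.9
time_s: 33.45
tcp_pos: [0.5341, 0.0668, 0.127]
orientation: [3.141, -0.001, -0.16]
wrist_force: [0.4, -1.0, 0.7]
width: 0.0398
finger_force: 0.0
time_s: 33.95
tcp_pos: [0.5367, 0.0676, 0.262]
orientation: [-3.139, -0.011, -0.16]
wrist_force: [1.0, 0.0, 0.8]
width: 0.0595
finger_force: 0.0
[321.98682636 204.93838375]
```

View pics/c11.png

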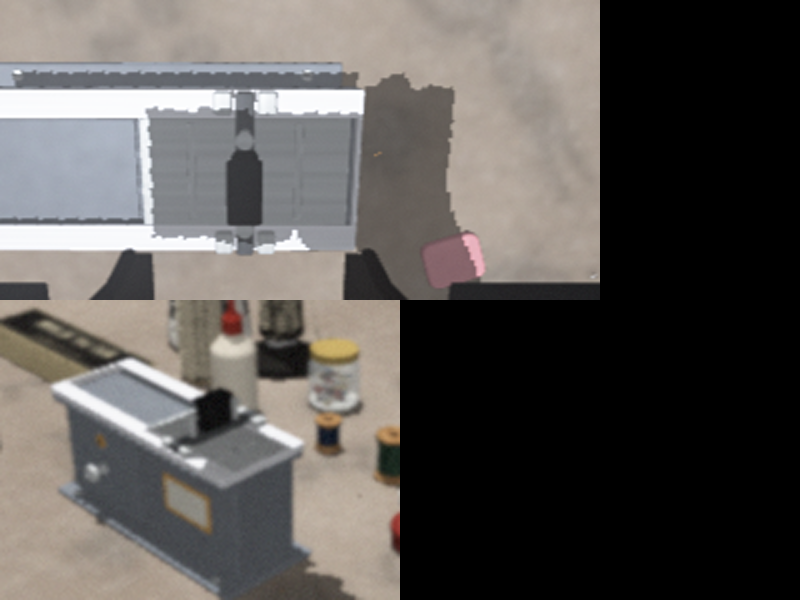

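The lid is shut, with the bar between the bumps at (245,175), and the arm is clear of everything.

```bash
python3 -c "
from bench import manip
print(manip.finish_job())"
```

```text
the job is handed in; nothing more can be done
None
```

I handed the job in at about 34 s: the pack stands on end in the bay beside the filed one, and the lid is shut with its catch bar down between the bumps. The pack slipped in the fingers on the first try, so I laid it flat and re-grasped it; the final result was not reported back.

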